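# Square up the slide carriers for the scanner and flag the batch ready

### The arm

A 7-joint arm with a two-finger parallel gripper is mounted at the origin on the work surface. World frame = base frame: x ahead of the robot, y to its left, z up, the work surface at z = 0. Lengths are in mm, angles in rad, forces in N, time in s.
With the tool pointing down it reaches from about 400 to 875 mm from the base axis. Payload 4.4 kg.
Tool frame: the origin (TCP) lies on the centre line of the jaws, within the pads' length; the fingertips stand 25 mm ahead of it and the grasp point (between the pads) lies 6 mm ahead of it; x points along the fingers, y is the direction in which the jaws open and shut, and the axes are right-handed (so a half turn about x gives the same grasp; the last joint's range is limited). The gripper opens to 85 mm and grips with 20 to 120 N. Pads are 22 mm wide; open, the fingers measure 114 mm over their backs; the gripper's body (76 mm by 85 mm) begins 54 mm behind the grasp point. The pads swing forward as they close: fully open they stand 13 mm farther back than shut.
Start: joints at [1.036, 0.628, 0.038, 1.517, -0.027, 0.996, -0.02], TCP at [293.708, -579.873, 256.313] pointing down, gripper open.
Joint ranges: [-3.06, 3.06], [-0.37, 2.12], [-1.25, 1.32], [0.18, 2.47], [-1.1, 4.24], [0.23, 1.98], [-2.94, 2.94]. Speed limits (rad/s): [2.57, 2.57, 3.14, 3.14, 3.14, 3.14, 3.14].

### API

Orientations are given as [roll, pitch, yaw] about the fixed x, y, z axes, in that order (R = Rz(yaw) Ry(pitch) Rx(roll)).
In Python, from cell import * gives the robot as it stands. The module is installed in compiled form; this text tells all that it offers.
- The arm moves only by the tool jog_arm, never from a script. Its argument "series" is a list of rows, each a list of 3 entries, a list of its own where there are three numbers: the turn, a rotation vector about the tool's x, y, z in degrees, then the shift along the tool's x, y, z in mm, then the gripper's target within -1 to 1 (shut at 1, half-way at 0, fully open at -1). In form: [[[rx, ry, rz], [dx, dy, dz], hand], ...]. A call has 1 to 8 rows; each row shifts and turns the commanded pose from where the row before left it, along the tool's axes as they then stand; what a row does not reach is not made up. A row lasts 1/8 s, in which the tool goes at most 62.5 mm and 10.7 degrees, less where a joint would pass 70% of its speed; a pose out of reach is approached as far as the arm can. A call is refused whole if a number of a shift passes 62.5 or a number of a turn 10.7, either way. A call with a gripper value outside its range is refused whole. The fingers move at their own pace and stop on an object; the grip force is fixed at half the most. Time passes only in rows, so rows that do not move let the fingers close. It gives the time, the measured TCP pose, the force and the opening at its end, in the units of the state.
- read_state(): the state, without advancing time (a new reading comes with each control period).
- get_image(name): name is "scene" or "top"; returns a dict with "img" (384x512x3 uint8, red, green, blue), "range_z" (384x512 float32, mm along the optical axis (not along the pixel's ray), 0 where there is no reading), "fovy" (degrees; the focal length in pixels is half the picture's height over the tangent of half this angle, whatever the lens; pixels are square), "cx", "cy" (the principal point, pixels), "k1" (the pictures are not rectified: a ray, as slopes to the right and down, at radius r is drawn at 1 + k1 r^2 times it, then the intrinsics apply), "cam_to_world" (4x4, takes a point from camera to world coordinates). Camera axes: x right, y up, looking along -z (the intrinsics and any distortion apply to the point x, -y, -z); pixel columns grow to the right and rows downward; lengths in mm; the calibration is good to about 2 mm. A picture is of the moment at which its call begins.
- finish_job(): hands the job in, once; it reports no verdict.
The state is a dict: "clock": time; "qpos": joint angles; "qd": joint speeds; "tau": joint torques, N m; "eef_pos": TCP position; "tool_rot": TCP orientation; "force": force on the tool from outside, world axes, zero at the start; "torque": the same for the moment, N m; "width": finger opening in mm.
Only numpy, scipy, OpenCV 4.12 (cv2) and the standard library are available. Lean on these libraries where they do the work, as an engineer would, in place of code of your own. Each camera call takes 0.05 s, during which the arm holds its last target. There are 200 camera calls.

### The job

Add every slide carrier lying on the bench to the untidy pile in the squaring bay, all flat with their long sides along the left fence, and tap the pile until every carrier sits flush against both fences. Then lay the steel hold-down weight centred and lengthwise on the squared pile, leaving the pile square, and last of all hang the green ready flag over the bar of the rail so that its two legs straddle the bar. Leave the specimen cup, the basket and the reagent bottle where they stand.

Things in the scene. Friction and masses are not known exactly. Their poses are not given: they have to be found in the camera images.
- bay: Fixed squaring bay: white floor, top 8 mm above the bench, spanning x -86 to +66 and y -101 to +51 mm of the origin (on the bench). Two grey fences 6 mm thick, tops 50 mm above the bench: far fence, inner face at x = +60 mm, along y from y = -71 mm to the left fence; left fence, inner face at y = +45 mm, from x = -25 mm to the far fence. The -x and -y sides are open. Yaw within 0.3 rad.
- bay_seat (a point): Point on the top of the bay floor (8 mm above the bench) over which the centre of a carrier lies when it is flush with both fences: 48 mm from the far fence, 30 mm from the left fence. Axes as those of the bay. A grey rectangle on the floor marks the place.
- weight: Hold-down weight: steel plate 80 (x) x 46 (y) x 10 mm with an upright round black knob in the middle, 20 mm across, from 18 to 40 mm above the underside, on a neck 10 mm across. About 0.3 kg. Origin at the centre of its underside.
- rail: Fixed rail stand: horizontal round bar 12 mm thick, 160 mm long along its y between two posts, axis 140 mm above the bench. Origin on the bench below the middle of the bar. Turned by up to 0.25 rad.
- rail_mid (a point): Middle of the bar, on its axis; y along the bar.
- flag: Ready flag: green rigid plastic saddle of inverted-U section, standing on its two legs. 32 mm over the legs (x), 60 mm wide (y), 54 mm tall; legs 4 mm thick and 50 mm long, 24 mm apart inside, top 4 mm thick. 40 g. Origin midway between the feet. White round spots on the legs.
- flag_ridge (a point): Middle of the underside of the flag's top, 50 mm above its feet: the surface that comes to rest on the bar.
- cup: Bystander: specimen cup with blue lid, 56 mm across, 65 mm tall, origin at the centre of its underside.
- basket: Bystander: blue basket of capped tubes, 100 (x) x 150 (y) mm, 85 mm tall, origin at the centre of its underside.
- reagent: Bystander: amber reagent bottle, 60 mm across, 130 mm tall, origin at the centre of its underside.
- pile_1: Slide carrier: flat blue plate 96 (its x) x 60 (its y) x 6 mm (z), 40 g, two glass slides with white label ends inlaid flush on top. Origin at the centre of its underside. Which end points where does not matter. Starts skewed in the pile in the bay.
- pile_2: Slide carrier: flat blue plate 96 (its x) x 60 (its y) x 6 mm (z), 40 g, two glass slides with white label ends inlaid flush on top. Origin at the centre of its underside. Which end points where does not matter. Starts skewed in the pile in the bay.
- carrier_1: Slide carrier: flat blue plate 96 (its x) x 60 (its y) x 6 mm (z), 40 g, two glass slides with white label ends inlaid flush on top. Origin at the centre of its underside. Which end points where does not matter. Starts on the bench; two to four of the carriers numbered 1 to 4 are present.
- carrier_2: Slide carrier: flat blue plate 96 (its x) x 60 (its y) x 6 mm (z), 40 g, two glass slides with white label ends inlaid flush on top. Origin at the centre of its underside. Which end points where does not matter. Starts on the bench; two to four of the carriers numbered 1 to 4 are present.
- carrier_3: Slide carrier: flat blue plate 96 (its x) x 60 (its y) x 6 mm (z), 40 g, two glass slides with white label ends inlaid flush on top. Origin at the centre of its underside. Which end points where does not matter. Starts on the bench; two to four of the carriers numbered 1 to 4 are present.
- carrier_4: Slide carrier: flat blue plate 96 (its x) x 60 (its y) x 6 mm (z), 40 g, two glass slides with white label ends inlaid flush on top. Origin at the centre of its underside. Which end points where does not matter. Starts on the bench; two to four of the carriers numbered 1 to 4 are present.

How it is judged (in metres and radians):
On the way, in this order (a step that is already met when the one before it is completed fails the run):
1. all carriers lie in the bay in one pile, flush with both fences (x of pile_1 in the frame of bay_seat between -0.003 and 0.003 m and y of pile_1 in the frame of bay_seat between -0.003 and 0.003 m and z of pile_1 in the frame of bay_seat between -0.003 and 0.0405 m and angle between the x axis of each of pile_1, pile_2, carrier_1, carrier_2, carrier_3, carrier_4 and the x axis of bay, either way round below 0.05 rad and angle between the z axis of each of pile_1, pile_2, carrier_1, carrier_2, carrier_3, carrier_4 and the z axis of bay, either way round below 0.05 rad and x of pile_2 in the frame of bay_seat between -0.003 and 0.003 m and y of pile_2 in the frame of bay_seat between -0.003 and 0.003 m and z of pile_2 in the frame of bay_seat between -0.003 and 0.0405 m and x of carrier_1 in the frame of bay_seat between -0.003 and 0.003 m and y of carrier_1 in the frame of bay_seat between -0.003 and 0.003 m and z of carrier_1 in the frame of bay_seat between -0.003 and 0.0405 m and x of carrier_2 in the frame of bay_seat between -0.003 and 0.003 m and y of carrier_2 in the frame of bay_seat between -0.003 and 0.003 m and z of carrier_2 in the frame of bay_seat between -0.003 and 0.0405 m and x of carrier_3 in the frame of bay_seat between -0.003 and 0.003 m and y of carrier_3 in the frame of bay_seat between -0.003 and 0.003 m and z of carrier_3 in the frame of bay_seat between -0.003 and 0.0405 m and x of carrier_4 in the frame of bay_seat between -0.003 and 0.003 m and y of carrier_4 in the frame of bay_seat between -0.003 and 0.003 m and z of carrier_4 in the frame of bay_seat between -0.003 and 0.0405 m), for 0.3 s.
2. the weight rests on the squared pile, which is still square (all of step 1 and x of weight in the frame of bay_seat between -0.009 and 0.009 m and y of weight in the frame of bay_seat between -0.009 and 0.009 m and z of weight in the frame of bay_seat between 0.02 and 0.042 m and angle between weight's own z axis and vertical below 0.06 rad and contact force between the fingers and weight below 0.05 N), for 0.3 s.
3. the flag hangs over the bar (x of flag_ridge in the frame of rail_mid between -0.009 and 0.009 m and y of flag_ridge in the frame of rail_mid between -0.055 and 0.055 m and z of flag_ridge in the frame of rail_mid between 0.002 and 0.01 m and angle between flag's own z axis and vertical below 0.25 rad and angle between the y axis of flag and the y axis of rail, either way round below 0.35 rad and contact force between the fingers and flag below 0.05 N), for 0.3 s.
At the end, for the whole second after the job is handed in: Every carrier present lies flat in the bay, within 3 mm of flush with each fence and 0.05 rad of square; the weight lies level on top, within 9 mm of centre; the flag straddles the bar, resting on it, within 55 mm of the bar's middle and 0.35 rad of in line; all at rest (all of step 1 and x of weight in the frame of bay_seat between -0.009 and 0.009 m and y of weight in the frame of bay_seat between -0.009 and 0.009 m and z of weight in the frame of bay_seat between 0.02 and 0.042 m and angle between weight's own z axis and vertical below 0.06 rad and x of flag_ridge in the frame of rail_mid between -0.009 and 0.009 m and y of flag_ridge in the frame of rail_mid between -0.055 and 0.055 m and z of flag_ridge in the frame of rail_mid between 0.002 and 0.01 m and angle between flag's own z axis and vertical below 0.25 rad and angle between the y axis of flag and the y axis of rail, either way round below 0.35 rad and linear speed of each of pile_1, pile_2, carrier_1, carrier_2, carrier_3, carrier_4, weight, flag below 0.02 m/s); the robot touches nothing.
It fails at once if the specimen cup is moved by more than 25 mm (distance of cup from where it was at the start of the episode above 0.025 m).
It fails at once if the basket is moved by more than 25 mm (distance of basket from where it was at the start of the episode above 0.025 m).
It fails at once if the reagent bottle is moved by more than 25 mm (distance of reagent from where it was at the start of the episode above 0.025 m).
Of carrier_1, carrier_2, carrier_3, carrier_4 only 2 to 4 are there at a start; the rules pass over those that are not, and their reading is None.
At some moment in a run one of carrier_1, carrier_2, carrier_3, carrier_4 may be knocked a few centimetres aside while the robot is not near it.
It also fails if it takes over 210 s, if anything falls off the work surface, if the arm or the gripper's body presses on something with over 40 N, if the wrist force passes 120 N, or if a joint passes its speed limit or range.

## Working session

There is one attempt and no reset: what is moved stays moved. The work goes in short steps, Python scripts to look and compute and a tool call to move; the robot and the scene stay as the last step left them, time stands still between calls to the robot, and variables do not carry over. Pictures are saved under pics/ and viewed, about 12 in all and at most 16, crops included, and the job is handed in when it is done.

Besides the shell and the picture viewer there is one more tool, called after "Call:" as name([rows], argument=value, ...), one row to a line, values as JSON. jog_arm: Moves the arm, as the interface text tells. Its arguments: {"type":"object","properties":{"series":{"type":"array"}},"required":["series"]}

```bash
mkdir -p pics
cat > h.py <<'E'
from cell import *
import numpy as np, cv2
from scipy.spatial.transform import Rotation as R
def world(c):
    """per-pixel world coordinates (H,W,3), nan where no reading"""
    im=c["img"];h,w=im.shape[:2];f=h/2/np.tan(np.radians(c["fovy"])/2)
    v,u=np.mgrid[:h,:w]
    xd=(u-c["cx"])/f;yd=(v-c["cy"])/f
    x,y=xd.copy(),yd.copy()
    for _ in range(8):
        s=1+c["k1"]*(x*x+y*y);x=xd/s;y=yd/s
    z=c["range_z"].astype(float);z[z==0]=np.nan
    P=np.stack([x*z,-y*z,-z,np.ones_like(z)],-1)@np.array(c["cam_to_world"]).T
    return P[...,:3]
def save(c,n,crop=None,k=1):
    im=c["img"][...,::-1]
    if crop: im=im[crop[1]:crop[3],crop[0]:crop[2]]
    cv2.imwrite("pics/"+n,cv2.resize(im,None,fx=k,fy=k,interpolation=cv2.INTER_CUBIC))
E
python3 - <<'E'
from h import *
s=read_state();print(s)
a=get_image("top");b=get_image("scene")
for c in (a,b): print(c["fovy"],c["cx"],c["cy"],c["k1"],np.round(c["cam_to_world"],3).tolist())
save(a,"t0.png",k=1.5);save(b,"s0.png",k=1.5)
np.savez("t0.npz",P=world(a),img=a["img"]);np.savez("s0.npz",P=world(b),img=b["img"])
E
```

```text
{'clock': 0.0, 'qpos': array([ 1.03615948,  0.62933719,  0.03846045,  1.51838522, -0.02701708,
        0.99627052, -0.02003702]), 'qd': array([ 0.00029596,  0.00029888, -0.00147538,  0.00182662, -0.00169632,
        0.00107438,  0.00170843]), 'tau': array([ 7.24402980e-04, -5.63395393e+01,  1.22695819e+00, -1.93444633e+01,
        1.11483966e-02,  1.05502910e-02, -1.54915313e-05]), 'eef_pos': array([ 293.46192869, -579.33597671,  255.38965042]), 'tool_rot': array([-1.55951898,  1.56891452,  2.05084885]), 'force': array([ 0.7512681 ,  0.66780367, -0.09402945]), 'torque': array([ 0.00469465, -0.03040957,  0.00602177]), 'width': 85.31733764794504}
46.36093499096924 250.65694763232474 190.79087776441432 0.005923062547049862 [[-0.013, 0.993, -0.121, 399.179], [-1.0, -0.011, 0.019, 34.401], [0.018, 0.121, 0.992, 1301.992], [0.0, 0.0, 0.0, 1.0]]
51.89850524554455 248.1562937045616 187.93226405451233 -0.04688296424370895 [[0.822, -0.309, 0.479, 1149.933], [0.57, 0.456, -0.684, -873.251], [-0.007, 0.835, 0.551, 817.992], [0.0, 0.0, 0.0, 1.0]]
```

View pics/t0.png

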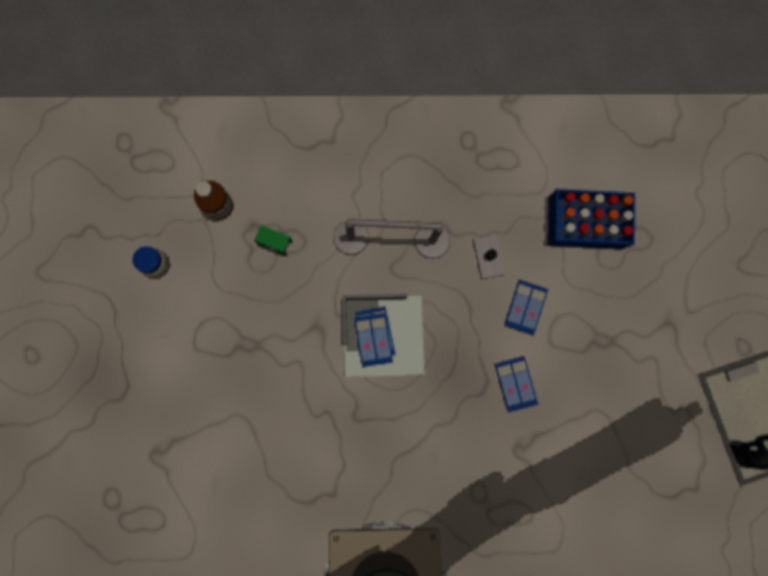

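View pics/s0.png

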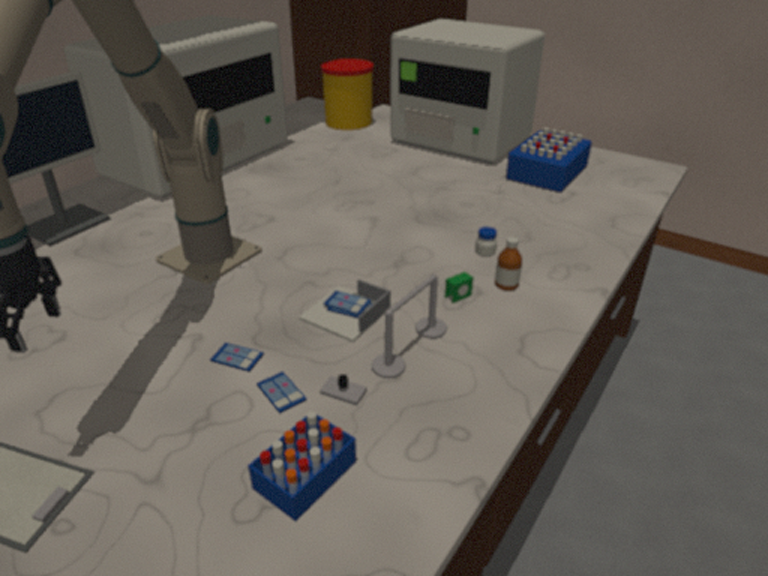

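The top view shows two loose carriers at (526,307) and (516,384), the skewed pile at (374,336), the weight at (489,256), the flag at (273,240), and the rail bar around (395,228). The scene view also shows only two loose carriers. Next I'll measure them.

```bash
cat > m.py <<'E'
from h import *
def rect(P,m,win,zr,name,biggest=True):
    """oriented rect of masked points inside win (x0,y0,x1,y1 world), height range zr"""
    m=m&(P[...,0]>win[0])&(P[...,0]<win[2])&(P[...,1]>win[1])&(P[...,1]<win[3])&(P[...,2]>zr[0])&(P[...,2]<zr[1])
    n,l,s,_=cv2.connectedComponentsWithStats(m.astype(np.uint8),connectivity=8)
    out=[]
    for i in range(1,n):
        if s[i,4]<40: continue
        q=P[l==i]; (cx,cy),(w,h),a=cv2.minAreaRect(q[:,:2].astype(np.float32))
        if w<h: w,h,a=h,w,a+90
        a=(a+90)%180-90
        print(name,"n",s[i,4],"c",np.round([cx,cy],1),"size",np.round([w,h],1),"long-axis deg",round(a,1),"z med",np.round(np.median(q[:,2]),1))
        out.append((cx,cy,w,h,a))
    return out
E
python3 - <<'E'
from m import *
for n in ("t0","s0"):
    d=np.load(n+".npz");P=d["P"];im=d["img"].astype(int);r,g,b=im[...,0],im[...,1],im[...,2]
    W=(300,-400,800,400)
    print(n)
    Z=P[...,2]
    rect(P,(b>r+12),W,(-4,30),"blue")
    rect(P,(g>r+25)&(g>b+15),W,(-4,90),"green")
    rect(P,(Z>4)&(Z<14)&~(b>r+12),W,(4,14),"floor/weight")
    rect(P,Z>35,W,(35,60),"z35-60")
    rect(P,Z>60,W,(60,140),"z60-140")
    rect(P,Z>130,W,(130,160),"z130+")
E
```

```text
t0
blue n 75 c [ 708.8 -370. ] size [52.9 35.3] long-axis deg 72.3 z med 4.6
blue n 96 c [ 664.1 -342.4] size [114.3  53.2] long-axis deg 34.0 z med 20.0
blue n 116 c [ 667.9 -372.3] size [54.9 39.6] long-axis deg 89.3 z med 5.2
blue n 513 c [ 514.1 -281.8] size [95.5 61. ] long-axis deg -19.2 z med 4.7
blue n 709 c [460.4  15.3] size [110.   67.7] long-axis deg 10.8 z med 18.3
blue n 68 c [ 407.9 -245.8] size [60.3 14.2] long-axis deg -71.1 z med 5.2
blue n 466 c [ 358.3 -258. ] size [79.5 61.1] long-axis deg 12.7 z med 4.7
green n 243 c [645.5 206. ] size [58.5 31.6] long-axis deg 67.5 z med 52.8
floor/weight n 316 c [652.8  60.4] size [69.1 60.1] long-axis deg 72.7 z med 8.5
floor/weight n 308 c [ 642.1 -101.5] size [70.9 57.3] long-axis deg 88.1 z med 8.6
floor/weight n 360 c [ 615.4 -209. ] size [81.8 50.4] long-axis deg 10.4 z med 8.7
floor/weight n 67 c [ 542.5 -290.1] size [51.6 18.4] long-axis deg 71.6 z med 6.5
floor/weight n 1525 c [461.9  -2.2] size [152.3 150.8] long-axis deg -89.0 z med 7.3
floor/weight n 42 c [ 398.6 -263.8] size [24.9 17.8] long-axis deg -79.6 z med 5
[... 1888 characters left out ...]
5-60 n 233 c [ 722.9 -367. ] size [65.8 29. ] long-axis deg -89.5 z med 49.6
z60-140 n 278 c [720.9 309. ] size [60.7 47.5] long-axis deg 7.6 z med 90.5
z60-140 n 95 c [660.6  51.5] size [20.2 15.5] long-axis deg -58.7 z med 97.9
z60-140 n 105 c [ 650.9 -106.8] size [12.6 12.4] long-axis deg 30.6 z med 99.8
z60-140 n 126 c [ 649.4 -370. ] size [56.1 29.5] long-axis deg 84.6 z med 78.8
z60-140 n 144 c [ 692.  -346.9] size [79.8 30.1] long-axis deg -3.9 z med 75.6
z60-140 n 60 c [ 684.  -382.1] size [16.9 15.3] long-axis deg 3.3 z med 79.7
z60-140 n 59 c [ 712.7 -382.6] size [18.3 12.9] long-axis deg -51.4 z med 80.5
z130+ n 194 c [653.3 -24.5] size [172.5  14.6] long-axis deg 86.2 z med 145.1
```

```bash
python3 - <<'E'
from m import *
for n in ("t0","s0"):
    d=np.load(n+".npz");P=d["P"];im=d["img"].astype(int);r,b=im[...,0],im[...,2];X,Y,Z=P[...,0],P[...,1],P[...,2]
    W=(380,-110,560,90)
    base=(X>W[0])&(X<W[2])&(Y>W[1])&(Y<W[3])
    for nm,m in (("far",base&(Z>45)&(Z<55)&(Y<55)&(X>520)),("left",base&(Z>45)&(Z<55)&(X<522))):
        q=P[m][:,:2]; c=q.mean(0);v=np.linalg.svd(q-c)[2][0]
        rr=cv2.minAreaRect(q.astype(np.float32))
        print(n,nm,len(q),"mean",c.round(1),"dir deg",np.degrees(np.arctan2(v[1],v[0])).round(1),np.round(rr[0],1),np.round(rr[1],1),round(rr[2],1), q.min(0).round(1),q.max(0).round(1))
    rect(P,(Z>9)&(b>r),(380,-110,525,62),(16,30),"pile top")
    rect(P,(b>r-5),(280,-340,440,-180),(2,30),"carrB")
    rect(P,(b>r-5),(440,-340,580,-250),(2,30),"carrA")
    q=P[(Z>25)&(abs(X-615)<45)&(abs(Y+209)<30)]
    print("knob",len(q),np.median(q,0).round(1),q.max(0).round(1))
    rect(P,Z>5,(560,-260,670,-160),(6,13),"weight")
d=np.load("t0.npz");P=d["P"]
for x,y in((374,372),(365,325),(400,350)):pass
E
python3 - <<'E'
import sys;sys.path.insert(0,'.')
import os;os.chdir('.')
import numpy as np,cv2
im=np.load("t0.npz")["img"][185:260,215:300,::-1]
cv2.imwrite("pics/bay.png",cv2.resize(cv2.convertScaleAbs(im,alpha=1.4),None,fx=7,fy=7,interpolation=cv2.INTER_CUBIC))
E
```

```text
t0 far 75 mean [535.1   6.5] dir deg -89.7 [534.4   3.7] [101.3   6. ] 89.6 [531.7 -47. ] [537.8  54.3]
t0 left 57 mean [486.8  70.9] dir deg -178.0 [484.4  71.4] [ 5.8 72.7] 89.9 [448.1  68.5] [520.8  74.3]
pile top n 527 c [455.5  14.6] size [97.7 64.2] long-axis deg 9.0 z med 19.4
carrB n 522 c [ 367.6 -255.1] size [95.8 61.6] long-axis deg 13.5 z med 5.3
carrA n 453 c [ 514.8 -281.4] size [97. 62.] long-axis deg -20.6 z med 5.2
knob 40 [ 613.9 -209.8   37.6] [ 622.6 -201.4   42.2]
weight n 293 c [ 614.7 -211. ] size [80.  46.4] long-axis deg 10.0 z med 9.1
s0 far 63 mean [536.1   0.9] dir deg -88.3 [535.5   1.5] [  9.3 102.7] 1.9 [529.6 -49.7] [541.4  52.7]
s0 left 54 mean [485.3  69.9] dir deg 1.5 [483.   72.1] [76.9 13.4] 1.4 [444.6  64.6] [521.5  79.2]
pile top n 212 c [443.   11.3] size [72.1 65.2] long-axis deg 11.8 z med 22.0
pile top n 51 c [494.3  20.7] size [66.1 18.4] long-axis deg -85.8 z med 21.7
carrB n 368 c [ 367.  -254.7] size [99.5 68.5] long-axis deg 14.7 z med 7.3
carrA n 416 c [ 513.3 -280.1] size [106.3  64. ] long-axis deg -19.0 z med 7.3
knob 51 [ 617.6 -215.1   39.4] [ 625.6 -201.6   43.7]
weight n 270 c [ 617.2 -211.9] size [86.3 48.7] long-axis deg 9.5 z med 10.9
```

View pics/bay.png

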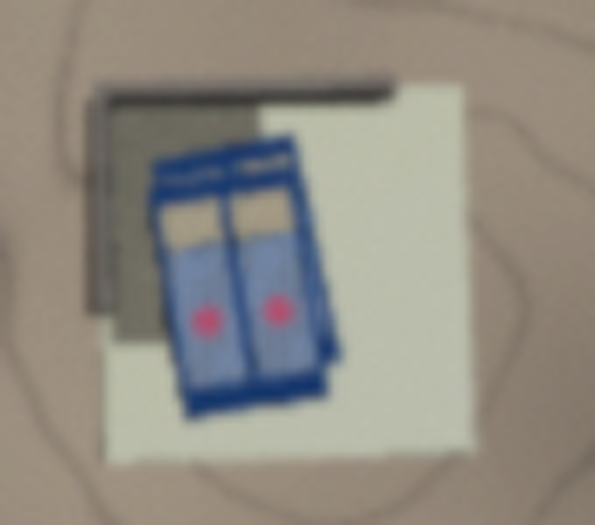

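The crop shows the fence corner at upper left, around (105,95), and the top carrier turned about 10°. The bay origin is near (471.5, 23) with yaw of about 1.2°, which puts the seat at (483.2, 38.2). The floor and fence sizes match the values given.

```bash
cat > p.py <<'E'
import sys
from h import *
def st():
    s=read_state();M=R.from_euler('xyz',s["tool_rot"]).as_matrix();return s,np.array(s["eef_pos"]),M
def plan(x,y,z,jaw,n=None):
    """rows in tool axes to go straight to x,y,z tool down, tool y at yaw jaw deg (mod 180)"""
    s,p,M=st()
    best=None
    for k in (-360,-180,0,180,360):
        a=np.radians(jaw+k);ty=np.array([np.cos(a),np.sin(a),0]);tx=np.array([0,0,-1.]);T=np.stack([tx,ty,np.cross(tx,ty)],1)
        rv=R.from_matrix(M.T@T).as_rotvec(degrees=True)
        if best is None or np.linalg.norm(rv)<np.linalg.norm(best[0])-1: best=(rv,T)
    rv,T=best;d=np.array([x,y,z])-p
    k=n or max(1,int(np.ceil(max(np.abs(rv).max()/10,np.linalg.norm(d)/45))))
    print("at",p.round(1),"jaw",np.degrees(np.arctan2(M[1,1],M[0,1])).round(1),"w",round(s["width"],1),"F",np.round(s["force"],1),"t",s["clock"],"q7",s["qpos"][6].round(2))
    print("total turn",rv.round(1),"shift first-frame",(M.T@d).round(1),"rows",k)
    for i in range(k):
        Mi=M@R.from_rotvec(rv*i/k,degrees=True).as_matrix()
        print((rv/k).round(1).tolist(),(Mi.T@d/k).round(1).tolist())
if __name__=="__main__":
    a=[float(v) for v in sys.argv[1:]];plan(*a[:4],int(a[4]) if len(a)>4 else None)
E
python3 p.py 514.5 -281 110 70.5
```

```text
at [ 293.5 -579.4  255.5] jaw -63.1 w 85.4 F [ 0.1 -0.4 -0.1] t 0.1 q7 -0.02
total turn [46.4  0.   0.1] shift first-frame [ 145.8 -166.1 -332. ] rows 9
[5.2, 0.0, 0.0] [16.2, -18.5, -36.9]
[5.2, 0.0, 0.0] [16.2, -21.7, -35.1]
[5.2, 0.0, 0.0] [16.2, -24.8, -33.0]
[5.2, 0.0, 0.0] [16.2, -27.6, -30.6]
[5.2, 0.0, 0.0] [16.2, -30.3, -28.0]
[5.2, 0.0, 0.0] [16.2, -32.7, -25.2]
[5.2, 0.0, 0.0] [16.2, -34.8, -22.2]
[5.2, 0.0, 0.0] [16.2, -36.7, -18.9]
[5.2, 0.0, 0.0] [16.2, -38.2, -15.6]
```

Call:
jog_arm([
  [[5.2,0,0],[16,-18.5,-37],-0.65],
  [[5.2,0,0],[16,-22,-35],-0.65],
  [[5.2,0,0],[16,-25,-33],-0.65],
  [[5.2,0,0],[16,-27.5,-30.5],-0.65],
  [[5.2,0,0],[16,-30,-28],-0.65],
  [[5.2,0,0],[16,-33,-25],-0.65],
  [[5.2,0,0],[16,-35,-22],-0.65],
  [[5.2,0,0],[16,-37,-19],-0.65],
])

```text
clock: 1.1
eef_pos: [491.1, -313.1, 127.5]
tool_rot: [-0.181, 1.57, 2.7]
force: [-0.0, 0.4, -0.8]
width: 70.5
```

Call:
jog_arm([
  [[4.8,0,0],[16,-37,-15],-0.65],
  [[0,0,0],[0,0,0],-0.65],
  [[0,0,0],[0,0,0],-0.65],
])

```text
clock: 1.48
eef_pos: [514.0, -282.8, 112.1]
tool_rot: [0.917, 1.57, -2.565]
force: [-0.6, -0.4, 0.9]
width: 70.5
```

```bash
python3 p.py 514.5 -281 40 70.5
python3 - <<'E'
from h import *
a=get_image("top");np.savez("t1.npz",P=world(a),img=a["img"])
save(a,"t1.png",(300,160,400,290),5)
E
```

```text
at [ 514.  -282.8  112.1] jaw -109.5 w 70.5 F [-0.6 -0.4  0.9] t 1.475 q7 -1.18
total turn [-0.  0. -0.] shift first-frame [72.1 -1.9  0.1] rows 2
[-0.0, 0.0, -0.0] [36.1, -0.9, 0.0]
[-0.0, 0.0, -0.0] [36.1, -0.9, 0.0]
```

View pics/t1.png

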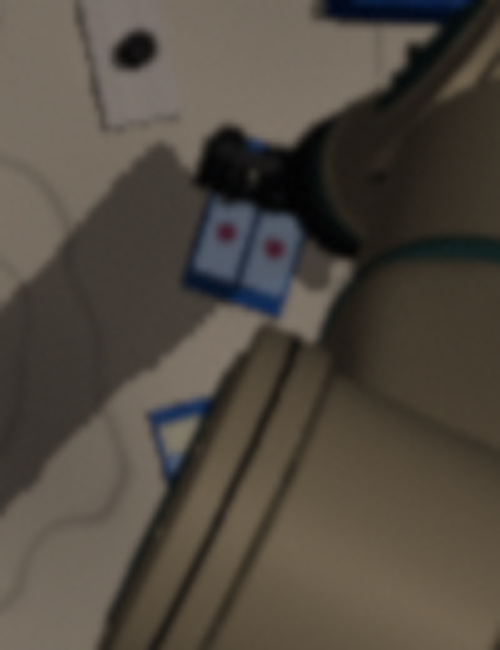

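The gripper stands over carrier A with its jaws across the short side, at (250,165). I'll lower it until the fingertips touch.

Call:
jog_arm([
  [[0,0,0],[40,-1,0],-0.65],
  [[0,0,0],[35,-1,0],-0.65],
  [[0,0,0],[7,0,0],-0.65],
  [[0,0,0],[3,0,0],-0.65],
  [[0,0,0],[0,0,0],-0.65],
  [[0,0,0],[0,0,0],-0.65],
])

```text
clock: 2.28
eef_pos: [515.8, -281.0, 28.5]
tool_rot: [2.986, 1.569, -0.497]
force: [0.1, -0.4, 0.4]
width: 70.7
```

Call:
jog_arm([
  [[0,0,0],[4,0,0],-0.65],
  [[0,0,0],[0,0,0],-0.65],
  [[0,0,0],[2,0,0],-0.65],
  [[0,0,0],[0,0,0],-0.65],
])

```text
clock: 2.78
eef_pos: [515.0, -280.4, 21.1]
tool_rot: [-0.136, 1.57, 2.664]
force: [0.1, 0.6, -0.2]
width: 70.4
```

Call:
jog_arm([
  [[0,0,0],[2,0,0],-0.65],
  [[0,0,0],[0,0,0],-0.65],
  [[0,0,0],[0,0,0],0],
  [[0,0,0],[0,0,0],0.3],
  [[0,0,0],[0,0,0],0.3],
])

```text
clock: 3.4
eef_pos: [515.4, -280.9, 20.7]
tool_rot: [3.054, 1.57, -0.429]
force: [-1.7, 0.5, 9.5]
width: 57.6
```

Call:
jog_arm([
  [[0,0,0],[0,0,0],0.3],
  [[0,0,0],[-1,0,0],0.5],
  [[0,0,0],[-10,0,0],0.5],
  [[0,0,0],[-40,0,0],0.5],
  [[0,0,0],[-40,0,0],0.5],
  [[0,0,0],[0,0,0],0.5],
])

```text
clock: 4.15
eef_pos: [517.1, -281.7, 113.7]
tool_rot: [2.984, 1.564, -0.498]
force: [0.0, -0.4, -0.7]
width: 57.8
```

```bash
python3 p.py 455 8 110 91.2
python3 - <<'E'
from h import *
a=get_image("scene")
save(a,"s1.png",(100,120,300,300),4)
E
```

```text
at [ 517.1 -281.7  113.7] jaw -109.5 w 57.8 F [ 0.  -0.4 -0.7] t 4.15 q7 -1.18
total turn [-20.7  -0.4  -0.1] shift first-frame [   2.4 -252.2  155.4] rows 7
[-3.0, -0.1, -0.0] [0.3, -36.0, 22.2]
[-3.0, -0.1, -0.0] [0.4, -37.1, 20.3]
[-3.0, -0.1, -0.0] [0.4, -38.1, 18.4]
[-3.0, -0.1, -0.0] [0.4, -39.0, 16.4]
[-3.0, -0.1, -0.0] [0.5, -39.8, 14.3]
[-3.0, -0.1, -0.0] [0.5, -40.5, 12.2]
[-3.0, -0.1, -0.0] [0.5, -41.1, 10.1]
```

View pics/s1.png

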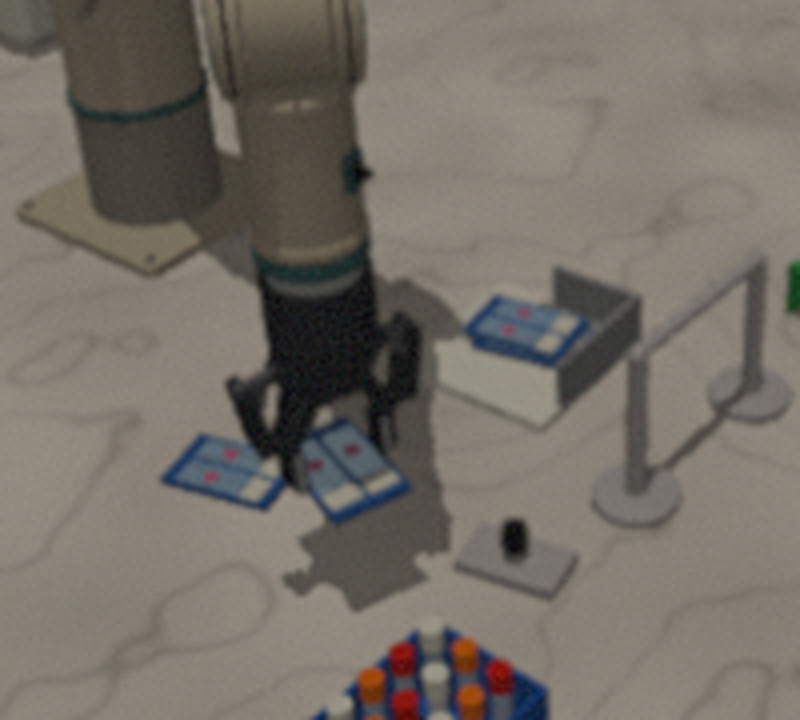

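The carrier is held level between the fingers at (350,470), clear of the bench. Next I'll carry it to the bay.

Call:
jog_arm([
  [[-3,0,0],[0,-36,22],0.5],
  [[-3,0,0],[0,-37,20],0.5],
  [[-3,0,0],[0,-38,18],0.5],
  [[-3,0,0],[0,-39,16],0.5],
  [[-3,0,0],[0,-40,14],0.5],
  [[-3,0,0],[0,-40.5,12],0.5],
  [[-2.7,-0.4,0],[0,-41,10],0.5],
  [[0,0,0],[0,0,0],0.5],
])

```text
clock: 5.2
eef_pos: [452.6, 12.2, 109.3]
tool_rot: [-0.194, 1.56, 2.975]
force: [0.3, -0.5, -1.1]
width: 57.7
```

```bash
python3 p.py 455 8 55 91.2
```

```text
at [452.6  12.2 109.3] jaw -88.4 w 57.7 F [ 0.3 -0.5 -1.1] t 5.2 q7 -1.33
total turn [0.4 0.6 0.1] shift first-frame [54.3  4.4 -2.9] rows 2
[0.2, 0.3, 0.1] [27.1, 2.2, -1.4]
[0.2, 0.3, 0.1] [27.2, 2.2, -1.3]
```

Call:
jog_arm([
  [[0.2,0.3,0],[27,2,-1.5],0.5],
  [[0.2,0.3,0],[27,2,-1.5],0.5],
  [[0,0,0],[8,0,0],0.5],
  [[0,0,0],[4,0,0],0.5],
  [[0,0,0],[0,0,0],0.5],
  [[0,0,0],[0,0,0],0.5],
])

```text
clock: 5.95
eef_pos: [457.2, 4.0, 44.2]
tool_rot: [3.095, 1.568, -0.034]
force: [0.6, -0.4, -0.7]
width: 57.9
```

Call:
jog_arm([
  [[0,0,0],[2,0,0],0.5],
  [[0,0,0],[0,0,0],0.5],
  [[0,0,0],[0,0,0],-0.65],
  [[0,0,0],[0,0,0],-0.65],
  [[0,0,0],[0,0,0],-0.65],
  [[0,0,0],[-50,0,0],-0.65],
  [[0,0,0],[-50,0,0],-0.65],
])

```text
clock: 6.82
eef_pos: [456.3, 4.4, 143.2]
tool_rot: [3.111, 1.569, -0.018]
force: [1.4, 0.7, 0.8]
width: 70.9
```

```bash
python3 p.py 367.3 -255 110 104
python3 - <<'E'
from m import *
a=get_image("scene")
save(a,"s2.png",(100,120,300,300),4)
im=a["img"].astype(int);P=world(a)
rect(P,im[...,2]>im[...,0]-5,(280,-340,440,-180),(2,30),"carrB")
E
```

```text
at [456.3   4.4 143.2] jaw -89.3 w 70.9 F [1.4 0.7 0.8] t 6.825 q7 -1.01
total turn [-13.3  -0.1  -0. ] shift first-frame [ 33.  258.3  92.4] rows 7
[-1.9, -0.0, -0.0] [4.7, 36.9, 13.2]
[-1.9, -0.0, -0.0] [4.7, 36.4, 14.4]
[-1.9, -0.0, -0.0] [4.7, 35.9, 15.6]
[-1.9, -0.0, -0.0] [4.7, 35.4, 16.8]
[-1.9, -0.0, -0.0] [4.7, 34.8, 17.9]
[-1.9, -0.0, -0.0] [4.7, 34.2, 19.1]
[-1.9, -0.0, -0.0] [4.7, 33.6, 20.2]
carrB n 360 c [ 366.8 -255.2] size [100.4  67.9] long-axis deg 14.7 z med 7.5
```

View pics/s2.png

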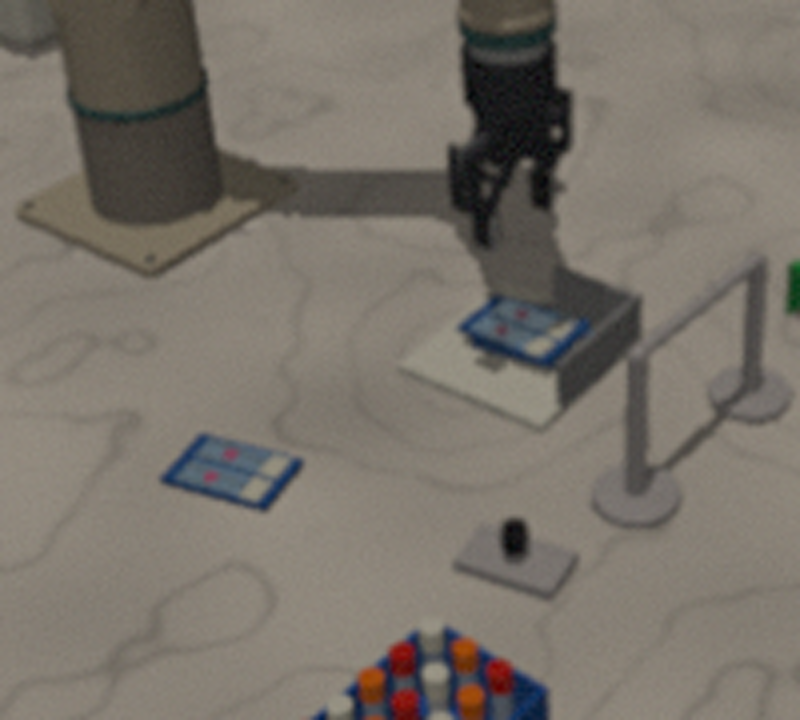

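Carrier A is on the pile at (525,325), and carrier B at (230,470) hasn't moved.

Call:
jog_arm([
  [[-1.9,0,0],[4.5,37,13],-0.65],
  [[-1.9,0,0],[4.5,36.5,14.5],-0.65],
  [[-1.9,0,0],[4.5,36,15.5],-0.65],
  [[-1.9,0,0],[4.5,35.5,17],-0.65],
  [[-1.9,0,0],[4.5,35,18],-0.65],
  [[-1.9,0,0],[4.5,34,19],-0.65],
  [[-1.9,0,0],[4.5,33.5,20],-0.65],
  [[0,0,0],[0,0,0],-0.65],
])

```text
clock: 7.88
eef_pos: [367.0, -258.5, 110.5]
tool_rot: [2.404, 1.567, -0.498]
force: [0.2, 0.1, 0.3]
width: 70.2
```

```bash
python3 p.py 367.3 -255 28 104
```

```text
at [ 367.  -258.5  110.5] jaw -76.3 w 70.2 F [0.2 0.1 0.3] t 7.875 q7 -0.3
total turn [-0.3 -0.2 -0.2] shift first-frame [82.5 -3.5 -0.9] rows 2
[-0.1, -0.1, -0.1] [41.2, -1.8, -0.4]
[-0.1, -0.1, -0.1] [41.2, -1.7, -0.5]
```

Call:
jog_arm([
  [[0,0,0],[41,-2,-0.5],-0.65],
  [[0,0,0],[40,-1.5,-0.5],-0.65],
  [[0,0,0],[5,0,0],-0.65],
  [[0,0,0],[2,0,0],-0.65],
  [[0,0,0],[0,0,0],-0.65],
  [[0,0,0],[0,0,0],-0.65],
])

```text
clock: 8.62
eef_pos: [369.8, -249.2, 41.0]
tool_rot: [-2.325, 1.56, 1.062]
force: [-0.2, -0.4, -0.0]
width: 70.7
```

```bash
python3 p.py 367.3 -255 21 104;python3 -c "
from h import *
print(np.round(read_state()['qpos'],2))"
```

```text
at [ 369.8 -249.2   41. ] jaw -75.9 w 70.7 F [-0.2 -0.4 -0. ] t 8.625 q7 0.1
total turn [ 0.1 -0.4  0.5] shift first-frame [19.9  5.2  4. ] rows 1
[0.1, -0.4, 0.5] [19.9, 5.2, 4.0]
[ 0.37  0.78  0.25  2.23 -0.89  0.24  0.1 ]
```

Joint 6 has reached its lower limit this close in, so I'll grasp nearer the carrier's far end.

```bash
python3 p.py 395 -248 60 104
```

```text
at [ 369.8 -249.2   41. ] jaw -75.9 w 70.7 F [-0.2 -0.4 -0. ] t 8.625 q7 0.1
total turn [ 0.1 -0.4  0.5] shift first-frame [-18.9   4.8 -24.9] rows 1
[0.1, -0.4, 0.5] [-18.9, 4.8, -24.9]
```

Call:
jog_arm([
  [[0,0,0],[-19,0,0],-0.65],
  [[0,-0.4,0.5],[0,5,-25],-0.65],
  [[0,0,0],[0,0,0],-0.65],
  [[0,0,0],[0,0,0],-0.65],
])

```text
clock: 9.12
eef_pos: [394.0, -248.0, 59.8]
tool_rot: [-0.367, 1.57, 3.02]
force: [0.3, -0.5, 0.1]
width: 70.3
```

```bash
python3 p.py 395 -248 24 104;python3 -c "
from h import *
print(np.round(read_state()['qpos'],2))"
```

```text
at [ 394.  -248.    59.8] jaw -76.0 w 70.3 F [ 0.3 -0.5  0.1] t 9.125 q7 0.01
total turn [0. 0. 0.] shift first-frame [35.8  0.3 -1. ] rows 1
[0.0, 0.0, 0.0] [35.8, 0.3, -1.0]
[ 0.25  0.76  0.38  2.17 -0.84  0.35  0.01]
```

Call:
jog_arm([
  [[0,0,0],[20,0,-0.5],-0.65],
  [[0,0,0],[15,0,-0.5],-0.65],
  [[0,0,0],[2,0,0],-0.65],
  [[0,0,0],[0,0,0],-0.65],
  [[0,0,0],[0,0,0],-0.65],
])

```text
clock: 9.75
eef_pos: [395.7, -248.2, 23.2]
tool_rot: [1.764, 1.57, -1.133]
force: [0.5, 0.8, -0.3]
width: 70.3
```

Call:
jog_arm([
  [[0,0,0],[2.5,0,0],-0.65],
  [[0,0,0],[0,0,0],-0.65],
  [[0,0,0],[0,0,0],0],
  [[0,0,0],[0,0,0],0.3],
  [[0,0,0],[0,0,0],0.5],
  [[0,0,0],[0,0,0],0.5],
])

```text
clock: 10.5
eef_pos: [395.9, -248.0, 20.8]
tool_rot: [2.403, 1.57, -0.493]
force: [-0.1, -0.3, 7.4]
width: 57.8
```

Call:
jog_arm([
  [[0,0,0],[-1,0,0],0.5],
  [[0,0,0],[-10,0,0],0.5],
  [[0,0,0],[-40,0,0],0.5],
  [[0,0,0],[-50,0,0],0.5],
  [[0,0,0],[0,0,0],0.5],
])

```text
clock: 11.12
eef_pos: [397.3, -249.0, 124.4]
tool_rot: [2.217, 1.565, -0.679]
force: [0.4, -0.0, -0.9]
width: 57.9
```

```bash
python3 p.py 482 6 120 91.2
```

```text
at [ 397.3 -249.   124.4] jaw -75.9 w 57.9 F [ 0.4 -0.  -0.9] t 11.125 q7 -0.05
total turn [12.9 -0.2 -0.3] shift first-frame [   3.8 -226.8 -144.1] rows 6
[2.1, -0.0, -0.0] [0.6, -37.8, -24.0]
[2.1, -0.0, -0.0] [0.6, -38.7, -22.6]
[2.1, -0.0, -0.0] [0.7, -39.5, -21.1]
[2.1, -0.0, -0.0] [0.7, -40.3, -19.6]
[2.1, -0.0, -0.0] [0.7, -41.0, -18.1]
[2.1, -0.0, -0.0] [0.7, -41.6, -16.6]
```

Call:
jog_arm([
  [[2.1,0,0],[0,-38,-24],0.5],
  [[2.1,0,0],[0,-38.5,-22.5],0.5],
  [[2.2,0,0],[0,-39.5,-21],0.5],
  [[2.2,0,0],[0,-40,-19.5],0.5],
  [[2.1,0,0],[0,-41,-18],0.5],
  [[2.2,0,0],[0,-41,-16.5],0.5],
  [[0,0,0],[0,0,0],0.5],
  [[0,0,0],[0,0,0],0.5],
])

```text
clock: 12.12
eef_pos: [479.3, 5.9, 120.9]
tool_rot: [0.776, 1.569, -2.345]
force: [0.3, -0.2, -0.3]
width: 58.0
```

```bash
python3 p.py 482 6 52 91.2
```

```text
at [479.3   5.9 120.9] jaw -88.8 w 58.0 F [ 0.3 -0.2 -0.3] t 12.125 q7 -0.74
total turn [-0.   0.1 -0.1] shift first-frame [68.9 -0.1 -2.7] rows 2
[-0.0, 0.0, -0.0] [34.4, -0.1, -1.4]
[-0.0, 0.0, -0.0] [34.4, -0.0, -1.3]
```

Call:
jog_arm([
  [[0,0,0],[34,0,-1.5],0.5],
  [[0,0,0],[34,0,-1],0.5],
  [[0,0,0],[3,0,0],0.5],
  [[0,0,0],[0,0,0],0.5],
  [[0,0,0],[2,0,0],0.5],
  [[0,0,0],[0,0,0],0.5],
])

```text
clock: 12.88
eef_pos: [482.9, 6.3, 48.9]
tool_rot: [2.955, 1.57, -0.166]
force: [-0.1, -0.1, -0.5]
width: 57.9
```

Call:
jog_arm([
  [[0,0,0],[2,0,0],0.5],
  [[0,0,0],[0,0,0],0.5],
  [[0,0,0],[0,0,0],-0.65],
  [[0,0,0],[0,0,0],-0.65],
  [[0,0,0],[0,0,0],-0.65],
  [[0,0,0],[-40,0,0],-0.65],
  [[0,0,0],[-50,0,0],-0.65],
  [[0,0,0],[0,62,0],-0.65],
])

```text
clock: 13.88
eef_pos: [486.5, -48.0, 137.9]
tool_rot: [-2.517, 1.566, 0.662]
force: [1.3, -1.0, 0.3]
width: 70.1
```

Call:
jog_arm([
  [[0,0,0],[0,62,0],0],
  [[0,0,0],[0,62,0],0],
  [[0,0,0],[0,0,0],0],
])

```text
clock: 14.25
eef_pos: [485.4, -186.6, 137.0]
tool_rot: [1.848, 1.565, -1.283]
force: [-0.0, 1.5, -0.4]
width: 42.8
```

Run:
```python
from m import *
a=get_image("top");P=world(a);im=a["img"].astype(int)
cv2.imwrite("pics/t2.png",cv2.resize(cv2.convertScaleAbs(a["img"][185:260,205:300,::-1],alpha=1.4),None,fx=7,fy=7,interpolation=cv2.INTER_CUBIC))
rect(P,im[...,2]>im[...,0]-5,(380,-110,528,64),(27,45),"top carrier")
rect(P,im[...,2]>im[...,0]+8,(380,-110,528,64),(9,45),"all")
s=read_state();print(s["eef_pos"],s["width"])
```

```text
top carrier n 109 c [494.2  11. ] size [68.5 32. ] long-axis deg -65.2 z med 30.9
all n 240 c [498.1  21. ] size [81.7 45. ] long-axis deg -61.3 z med 24.3
[ 485.45322737 -182.69036854  136.35419047] 42.4954854594172
```

View pics/t2.png

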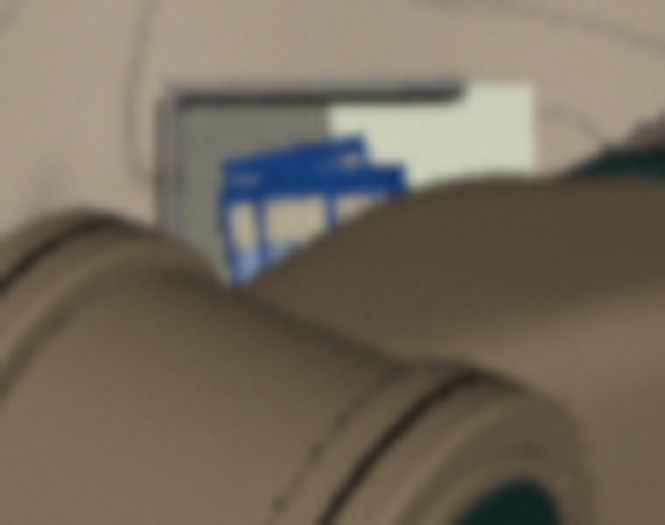

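The pile sits clear of the left fence, with the upper carriers offset toward −y. I'll turn the jaws along x and push toward the left fence with half-open fingers.

```bash
python3 p.py 462 -75 100 1.2;python3 -c "
from h import *
print(np.round(read_state()['qpos'],2))"
```

```text
at [ 485.5 -182.7  136.4] jaw -89.2 w 42.5 F [-1.3  1.2 -0.2] t 14.3 q7 -0.49
total turn [-90.4   0.1  -0.1] shift first-frame [  36.2 -108.1   21.9] rows 10
[-9.0, 0.0, -0.0] [3.6, -10.8, 2.2]
[-9.0, 0.0, -0.0] [3.6, -11.0, 0.5]
[-9.0, 0.0, -0.0] [3.6, -11.0, -1.3]
[-9.0, 0.0, -0.0] [3.6, -10.6, -3.0]
[-9.0, 0.0, -0.0] [3.6, -10.0, -4.6]
[-9.0, 0.0, -0.0] [3.6, -9.2, -6.1]
[-9.0, 0.0, -0.0] [3.6, -8.1, -7.5]
[-9.0, 0.0, -0.0] [3.6, -6.8, -8.7]
[-9.0, 0.0, -0.0] [3.6, -5.4, -9.6]
[-9.0, 0.0, -0.0] [3.6, -3.8, -10.3]
[-0.15  0.74  0.72  2.01 -0.77  0.69 -0.49]
```

Call:
jog_arm([
  [[-9,0,0],[3.5,-11,2],0],
  [[-9,0,0],[3.5,-11,0.5],0],
  [[-9,0,0],[3.5,-11,-1.5],0],
  [[-9,0,0],[3.5,-10.5,-3],0],
  [[-9,0,0],[3.5,-10,-4.5],0],
  [[-9,0,0],[3.5,-9,-6],0],
  [[-9,0,0],[3.5,-8,-7.5],0],
  [[-9,0,0],[3.5,-7,-8.5],0],
])

```text
clock: 15.3
eef_pos: [467.0, -91.5, 107.9]
tool_rot: [-1.95, 1.57, 2.476]
force: [-0.4, 0.1, 0.1]
width: 42.6
```

Call:
jog_arm([
  [[-9,0,0],[3.5,-5.5,-9.5],0],
  [[-9,0,0],[3.5,-4,-10],0],
  [[0,0,0],[0,0,0],0],
  [[0,0,0],[0,0,0],0],
])

```text
clock: 15.8
eef_pos: [462.3, -72.3, 101.2]
tool_rot: [-0.164, 1.57, -1.717]
force: [-0.2, 0.4, 0.7]
width: 42.6
```

```bash
python3 p.py 462 -70 33 1.2;python3 -c "
from h import *
print(np.round(read_state()['qpos'],2))"
```

```text
at [462.3 -72.3 101.2] jaw 1.0 w 42.6 F [-0.2  0.4  0.7] t 15.8 q7 0.51
total turn [-0.2  0.   0. ] shift first-frame [68.2 -0.3 -2.4] rows 2
[-0.1, 0.0, 0.0] [34.1, -0.1, -1.2]
[-0.1, 0.0, 0.0] [34.1, -0.1, -1.2]
[-0.06  0.66  0.23  2.15 -0.39  0.38  0.51]
```

Call:
jog_arm([
  [[0,0,0],[34,0,0],0],
  [[0,0,0],[33,0,0],0],
  [[0,0,0],[0,0,0],0],
  [[0,0,0],[0,0,0],0],
])

```text
clock: 16.3
eef_pos: [462.3, -73.0, 34.2]
tool_rot: [-0.143, 1.57, -1.695]
force: [-0.1, 0.8, 0.0]
width: 43.0
```

Call:
jog_arm([
  [[0,0,0],[2,0,0],0],
  [[0,0,0],[0,0,-10],0],
  [[0,0,0],[0,0,-10],0],
  [[0,0,0],[0,0,-8],0],
  [[0,0,0],[0,0,-8],0],
  [[0,0,0],[0,0,-6],0],
  [[0,0,0],[0,0,-6],0],
  [[0,0,0],[0,0,-6],0],
])

```text
clock: 17.3
eef_pos: [461.2, -18.7, 32.2]
tool_rot: [0.165, 1.57, -1.386]
force: [-0.4, -2.1, -0.3]
width: 42.8
```

Call:
jog_arm([
  [[0,0,0],[0,0,-4],0],
  [[0,0,0],[0,0,-4],0],
  [[0,0,0],[0,0,-2],0],
  [[0,0,0],[0,0,0],0],
])

```text
clock: 17.8
eef_pos: [460.8, -8.5, 32.1]
tool_rot: [-1.507, 1.57, -3.057]
force: [-1.2, -1.2, -0.3]
width: 42.8
```

Call:
jog_arm([
  [[0,0,0],[0,0,-3],0],
  [[0,0,0],[0,0,0],0],
  [[0,0,0],[0,0,0],0],
])

```text
clock: 18.18
eef_pos: [460.9, -5.4, 32.1]
tool_rot: [-1.974, 1.571, 2.758]
force: [-0.5, -1.1, -0.5]
width: 43.2
```

Call:
jog_arm([
  [[0,0,0],[0,0,-2],0],
  [[0,0,0],[0,0,0],0],
  [[0,0,0],[0,0,0],0],
])

```text
clock: 18.55
eef_pos: [461.0, -4.3, 32.2]
tool_rot: [0.224, 1.57, -1.328]
force: [0.1, -4.9, -0.4]
width: 42.7
```

Call:
jog_arm([
  [[0,0,0],[0,0,-2],0],
  [[0,0,0],[0,0,0],0],
  [[0,0,0],[0,0,0],0],
])

```text
clock: 18.92
eef_pos: [460.9, -4.2, 32.2]
tool_rot: [0.203, 1.567, -1.351]
force: [-1.0, -9.4, -0.2]
width: 42.5
```

Contact with the fence is firm at TCP y = −4.2. I'll add one more tap, then retreat and set up the +x push. The arm's close-in limit means tilting the tool a few degrees for that one.

Call:
jog_arm([
  [[0,0,0],[0,0,-2],0],
  [[0,0,0],[0,0,0],0],
  [[0,0,0],[0,0,20],0],
  [[0,0,0],[0,0,20],0],
  [[0,0,0],[-40,0,0],0],
  [[0,0,0],[-50,0,0],0],
  [[0,0,0],[0,0,0],0],
])

```text
clock: 19.8
eef_pos: [463.8, -38.6, 124.9]
tool_rot: [1.689, 1.565, 0.141]
force: [0.0, -0.5, -0.8]
width: 42.8
```

```bash
sed -i 's/def plan(x,y,z,jaw,n=None)/def plan(x,y,z,jaw,n=None,tilt=0)/; s/T=np.stack(\[tx,ty,np.cross(tx,ty)\],1)/T=R.from_euler("y",tilt,degrees=True).as_matrix()@np.stack([tx,ty,np.cross(tx,ty)],1)/; s/plan(\*a\[:4\],int(a\[4\]) if len(a)>4 else None)/plan(*a[:4],int(a[4]) if len(a)>4 else None,a[5] if len(a)>5 else 0)/' p.py
python3 p.py 400 38 125 91.2 10 4
python3 - <<'E'
from m import *
a=get_image("top");P=world(a);im=a["img"].astype(int)
cv2.imwrite("pics/t3.png",cv2.resize(cv2.convertScaleAbs(a["img"][185:260,205:300,::-1],alpha=1.4),None,fx=7,fy=7,interpolation=cv2.INTER_CUBIC))
rect(P,im[...,2]>im[...,0]-5,(380,-110,528,64),(27,45),"top carrier")
E
```

```text
at [463.8 -38.6 124.9] jaw 1.3 w 42.8 F [ 0.  -0.5 -0.8] t 19.8 q7 0.71
total turn [-89.9   3.4  -3.4] shift first-frame [ -0.4 -62.1 -78. ] rows 10
[-9.0, 0.3, -0.3] [-0.0, -6.2, -7.8]
[-9.0, 0.3, -0.3] [0.0, -4.9, -8.7]
[-9.0, 0.3, -0.3] [0.1, -3.5, -9.3]
[-9.0, 0.3, -0.3] [0.2, -2.0, -9.8]
[-9.0, 0.3, -0.3] [0.3, -0.4, -10.0]
[-9.0, 0.3, -0.3] [0.3, 1.1, -9.9]
[-9.0, 0.3, -0.3] [0.4, 2.7, -9.6]
[-9.0, 0.3, -0.3] [0.4, 4.1, -9.1]
[-9.0, 0.3, -0.3] [0.4, 5.5, -8.3]
[-9.0, 0.3, -0.3] [0.4, 6.7, -7.3]
top carrier n 187 c [469.8  36.7] size [65.1 54.1] long-axis deg -0.5 z med 31.3
```

View pics/t3.png

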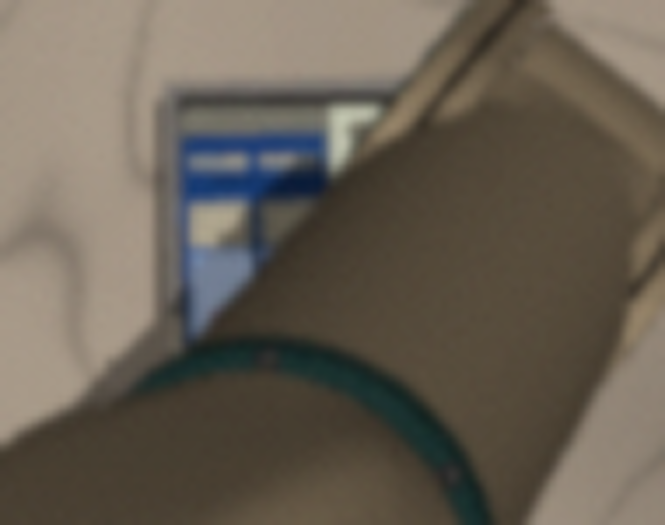

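The pile is now against the left fence at column 185 and reads square there. A gap to the far fence remains above row 135. Next is the −x side.

Call:
jog_arm([
  [[9,0,0],[0,-6,-8],0],
  [[9,0,0],[0,-7,-7],0],
  [[9,0,0],[0,-8,-5.5],0],
  [[9,0,0],[0,-9,-4],0],
  [[9,0,0],[0,-9.5,-2.5],0],
  [[9,0,0],[0,-10,-1],0],
  [[9,0,0],[0,-10,0.5],0],
  [[9,0,0],[0,-10,2],0],
])

```text
clock: 20.85
eef_pos: [410.3, 23.0, 121.0]
tool_rot: [-0.467, 1.568, 3.005]
force: [0.4, -0.5, 0.7]
width: 42.4
```

Call:
jog_arm([
  [[9,0,0],[0,-9,3.5],0],
  [[9,0,0],[0,-9,5],0],
  [[0,0,0],[0,0,0],0],
  [[0,0,0],[0,0,0],0],
])

```text
clock: 21.35
eef_pos: [398.5, 37.3, 121.7]
tool_rot: [0.506, 1.57, -2.613]
force: [-0.1, -0.0, 0.1]
width: 42.8
```

```bash
python3 p.py 400 38 60 91.2 2 4;python3 -c "
from h import *
print(np.round(read_state()['qpos'],2))"
```

```text
at [398.5  37.3 121.7] jaw -88.7 w 42.8 F [-0.1 -0.   0.1] t 21.35 q7 -0.57
total turn [ 0.1 -4.  -0.1] shift first-frame [61.7 -0.7 -1.5] rows 2
[0.1, -2.0, -0.1] [30.9, -0.4, -0.8]
[0.1, -2.0, -0.1] [30.8, -0.3, -1.8]
[-0.69  0.7   0.81  2.32 -1.07  0.56 -0.57]
```

```bash
python3 p.py 384 38 45 91.2 3 8
```

```text
at [398.5  37.3 121.7] jaw -88.7 w 42.8 F [-0.1 -0.   0.1] t 21.35 q7 -0.57
total turn [ 0.1 -8.  -0.2] shift first-frame [76.7 -1.1 14.5] rows 3
[0.0, -2.7, -0.1] [25.6, -0.4, 4.8]
[0.0, -2.7, -0.1] [25.8, -0.3, 3.6]
[0.0, -2.7, -0.1] [25.9, -0.3, 2.4]
```

Call:
jog_arm([
  [[0,-4,0],[0,-0.5,14],0],
  [[0,-4,0],[10,-0.5,1],0],
  [[0,0,0],[25,0,-3],0],
  [[0,0,0],[25,0,-3.5],0],
  [[0,0,0],[15,0,-2],0],
  [[0,0,0],[0,0,0],0],
  [[0,0,0],[0,0,0],0],
])

```text
clock: 22.22
eef_pos: [382.5, 37.6, 47.0]
tool_rot: [0.001, 1.432, -3.12]
force: [-0.6, 0.2, 0.1]
width: 42.5
```

```bash
python3 p.py 384 38 33 91.2 1 8;python3 -c "
from h import *
print(np.round(read_state()['qpos'],2))"
```

```text
at [382.5  37.6  47. ] jaw -88.8 w 42.5 F [-0.6  0.2  0.1] t 22.225 q7 -0.59
total turn [-0.1 -0.  -0.2] shift first-frame [13.7 -0.4 -3.4] rows 1
[-0.1, -0.0, -0.2] [13.7, -0.4, -3.4]
[-0.55  0.85  0.61  2.28 -1.08  0.52 -0.59]
```

Call:
jog_arm([
  [[0,0,0],[14,0,-2],0],
  [[0,4,0],[0,0,0],0],
  [[0,3,0],[0,0,0],0],
  [[0,0,0],[0,0,0],0],
  [[0,0,0],[0,0,0],0],
])

```text
clock: 22.85
eef_pos: [394.4, 37.9, 44.4]
tool_rot: [0.175, 1.534, -2.946]
force: [-0.6, -0.1, 0.8]
width: 42.3
```

```bash
python3 p.py 384 38 32 91.2 1 0;python3 -c "
from h import *
print(np.round(read_state()['qpos'],2))"
```

```text
at [394.4  37.9  44.4] jaw -88.8 w 42.3 F [-0.6 -0.1  0.8] t 22.85 q7 -0.6
total turn [-0.   2.1 -0.4] shift first-frame [12.7 -0.4 10. ] rows 1
[-0.0, 2.1, -0.4] [12.7, -0.4, 10.0]
[-0.37  0.77  0.3   2.33 -1.1   0.23 -0.6 ]
```

```bash
python3 p.py 392 38 33 91.2 1 8
```

```text
at [394.4  37.9  44.4] jaw -88.8 w 42.3 F [-0.6 -0.1  0.8] t 22.85 q7 -0.6
total turn [-0.  -5.9 -0.5] shift first-frame [11.5 -0.3  2. ] rows 1
[-0.0, -5.9, -0.5] [11.5, -0.3, 2.0]
```

Call:
jog_arm([
  [[0,-6,-0.5],[0,0,2],0],
  [[0,0,0],[11,0,-1],0],
  [[0,0,0],[0,0,0],0],
  [[0,0,0],[0,0,0],0],
])

```text
clock: 23.35
eef_pos: [389.2, 39.3, 32.6]
tool_rot: [-0.047, 1.426, 3.115]
force: [-0.8, 0.2, 0.3]
width: 42.6
```

```bash
python3 p.py 410 38 32 91.2 3 5;python3 -c "
from h import *
print(np.round(read_state()['qpos'],2))"
```

```text
at [389.2  39.3  32.6] jaw -88.9 w 42.6 F [-0.8  0.2  0.3] t 23.35 q7 -0.69
total turn [-0.   3.3  0.3] shift first-frame [ -2.4   1.7 -20.6] rows 3
[-0.0, 1.1, 0.1] [-0.8, 0.6, -6.9]
[-0.0, 1.1, 0.1] [-0.7, 0.6, -6.9]
[-0.0, 1.1, 0.1] [-0.5, 0.6, -6.9]
[-0.46  0.85  0.46  2.26 -0.99  0.44 -0.69]
```

Call:
jog_arm([
  [[0,1,0],[-0.5,0.5,-7],0],
  [[0,1,0],[-0.5,0.5,-7],0],
  [[0,1,0],[-0.5,0.5,-7],0],
  [[0,0,0],[0,0,0],0],
  [[0,0,0],[0,0,0],0],
])

```text
clock: 23.98
eef_pos: [411.4, 37.8, 32.1]
tool_rot: [-0.074, 1.48, 3.087]
force: [0.3, -0.1, -0.3]
width: 42.9
```

```bash
python3 p.py 420 38 32 91.2 2 2;python3 -c "
from h import *
print(np.round(read_state()['qpos'],2))"
```

```text
at [411.4  37.8  32.1] jaw -88.9 w 42.9 F [ 0.3 -0.1 -0.3] t 23.975 q7 -0.67
total turn [-0.1  3.2  0.4] shift first-frame [-0.6  0.  -8.6] rows 2
[-0.0, 1.6, 0.2] [-0.3, 0.0, -4.3]
[-0.0, 1.6, 0.2] [-0.2, 0.0, -4.3]
[-0.43  0.83  0.42  2.24 -1.02  0.38 -0.67]
```

Call:
jog_arm([
  [[0,1.5,0],[-0.5,0,-4.5],0],
  [[0,1.5,0],[0,0,-4.5],0],
  [[0,0,0],[0,0,0],0],
  [[0,0,0],[0,0,0],0],
])

```text
clock: 24.48
eef_pos: [420.0, 38.0, 31.9]
tool_rot: [-0.167, 1.53, 2.994]
force: [-1.3, -0.4, 1.3]
width: 42.7
```

```bash
python3 p.py 424 38 32 91.2 1 1;python3 -c "
from h import *
print(np.round(read_state()['qpos'],2))"
```

```text
at [420.   38.   31.9] jaw -88.9 w 42.7 F [-1.3 -0.4  1.3] t 24.475 q7 -0.64
total turn [-0.1  1.3  0.4] shift first-frame [-0.3  0.1 -4. ] rows 1
[-0.1, 1.3, 0.4] [-0.3, 0.1, -4.0]
[-0.36  0.81  0.32  2.26 -1.06  0.28 -0.64]
```

Call:
jog_arm([
  [[0,0.7,0],[0,0,-2],0],
  [[0,0,0],[0,0,0],0],
  [[0,0,0],[0,0,0],0],
])

```text
clock: 24.85
eef_pos: [422.5, 38.1, 31.7]
tool_rot: [-0.247, 1.544, 2.914]
force: [-1.1, 0.4, -0.0]
width: 42.6
```

Call:
jog_arm([
  [[0,0.5,0],[0,0,-2],0],
  [[0,0,0],[0,0,0],0],
  [[0,0,0],[0,0,0],0],
])

```text
clock: 25.22
eef_pos: [424.5, 38.1, 31.8]
tool_rot: [-0.36, 1.552, 2.801]
force: [-0.3, -0.4, 1.0]
width: 42.9
```

Call:
jog_arm([
  [[0,0,0],[0,0,-2],0],
  [[0,0,0],[0,0,0],0],
  [[0,0,0],[0,0,0],0],
])

```text
clock: 25.6
eef_pos: [424.9, 38.2, 31.7]
tool_rot: [-0.336, 1.549, 2.825]
force: [-5.3, -1.3, 3.9]
width: 42.7
```

Call:
jog_arm([
  [[0,1,0],[0,0,-2],0],
  [[0,0,0],[0,0,-1],0],
  [[0,0,0],[0,0,0],0],
  [[0,0,0],[0,0,0],0],
])

```text
clock: 26.1
eef_pos: [425.1, 38.6, 32.7]
tool_rot: [-0.493, 1.554, 2.667]
force: [-11.6, -1.3, -1.4]
width: 42.7
```

Call:
jog_arm([
  [[0,0,0],[0,0,15],0],
  [[0,0,0],[-20,0,15],0],
  [[0,0,0],[-60,0,0],0],
  [[0,0,0],[-50,0,0],0],
  [[0,0,0],[0,0,0],0],
])

```text
clock: 26.72
eef_pos: [410.1, 37.6, 171.1]
tool_rot: [-1.148, 1.564, 2.015]
force: [-0.3, 0.8, 0.6]
width: 42.5
```

```bash
python3 p.py 483 -75 130 1.2
python3 - <<'E'
from m import *
a=get_image("scene");P=world(a);im=a["img"].astype(int)
cv2.imwrite("pics/s3.png",cv2.resize(cv2.convertScaleAbs(a["img"][175:235,190:275,::-1],alpha=1.4),None,fx=8,fy=8,interpolation=cv2.INTER_CUBIC))
rect(P,im[...,2]>im[...,0]-5,(380,-110,528,64),(27,45),"top carrier")
E
```

```text
at [410.1  37.6 171.1] jaw -88.8 w 42.5 F [-0.3  0.8  0.6] t 26.725 q7 -0.9
total turn [-90.   -0.2   0.4] shift first-frame [ 40.2 114.3 -70.7] rows 10
[-9.0, -0.0, 0.0] [4.0, 11.4, -7.1]
[-9.0, -0.0, 0.0] [4.0, 12.4, -5.2]
[-9.0, -0.0, 0.0] [4.0, 13.1, -3.2]
[-9.0, -0.0, 0.0] [4.0, 13.4, -1.1]
[-9.0, -0.0, 0.0] [4.0, 13.4, 1.0]
[-9.0, -0.0, 0.0] [4.1, 13.1, 3.1]
[-9.0, -0.0, 0.0] [4.1, 12.4, 5.1]
[-9.0, -0.0, 0.0] [4.1, 11.5, 7.0]
[-9.0, -0.0, 0.0] [4.1, 10.2, 8.7]
[-9.0, -0.0, 0.0] [4.1, 8.8, 10.2]
top carrier n 219 c [475.4  34.6] size [81.3 59.1] long-axis deg 0.8 z med 34.3
```

View pics/s3.png

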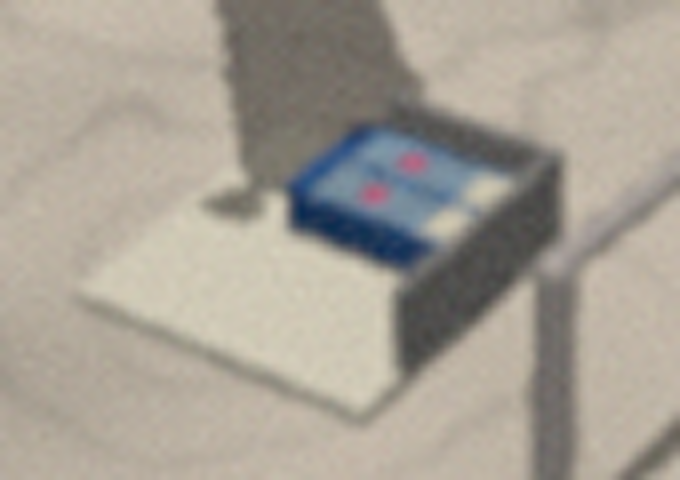

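The pile reads as one flush block in the corner at (390,210). One more y tap follows.

Call:
jog_arm([
  [[-9,0,0],[0,11.5,-7],0],
  [[-9,0,0],[4,12.5,-5],0],
  [[-9,0,0],[4,13,-3],0],
  [[-9,0,0],[4,13.5,-1],0],
  [[-9,0,0],[4,13.5,1],0],
  [[-9,0,0],[4,13,3],0],
  [[-9,0,0],[4,12.5,5],0],
  [[-9,0,0],[4,11.5,7],0],
])

```text
clock: 27.78
eef_pos: [464.6, -53.2, 137.6]
tool_rot: [-1.767, 1.556, 2.655]
force: [0.3, -0.1, -0.1]
width: 42.6
```

Call:
jog_arm([
  [[-9,0,0],[4,10,9],0],
  [[-9,0,0],[4,9,10],0],
  [[0,0,0],[0,0,0],0],
  [[0,0,0],[0,0,0],0],
])

```text
clock: 28.28
eef_pos: [478.1, -75.2, 129.9]
tool_rot: [-2.047, 1.556, 2.682]
force: [-0.5, -0.1, 1.1]
width: 43.0
```

```bash
python3 p.py 483 -45 32 1.2
```

```text
at [478.1 -75.2 129.9] jaw 1.0 w 43.0 F [-0.5 -0.1  1.1] t 28.275 q7 0.42
total turn [-0.2 -0.4  0.8] shift first-frame [ 98.    6.7 -29.4] rows 3
[-0.1, -0.1, 0.3] [32.7, 2.2, -9.8]
[-0.1, -0.1, 0.3] [32.7, 2.1, -9.9]
[-0.1, -0.1, 0.3] [32.6, 2.0, -10.0]
```

Call:
jog_arm([
  [[0,-0.4,0.8],[33,2,0],0],
  [[0,0,0],[33,2,0],0],
  [[0,0,0],[32,2,0],0],
  [[0,0,0],[0,0,-15],0],
  [[0,0,0],[0,0,-15],0],
  [[0,0,0],[0,0,-15],0],
  [[0,0,0],[0,0,-15],0],
  [[0,0,0],[0,0,0],0],
])

```text
clock: 29.28
eef_pos: [483.1, -13.6, 32.3]
tool_rot: [1.26, 1.569, -0.289]
force: [0.2, -0.5, 0.1]
width: 42.4
```

Call:
jog_arm([
  [[0,0,0],[0,0,-6],0],
  [[0,0,0],[0,0,-4],0],
  [[0,0,0],[0,0,0],0],
  [[0,0,0],[0,0,0],0],
])

```text
clock: 29.78
eef_pos: [483.0, -5.9, 32.2]
tool_rot: [0.891, 1.569, -0.661]
force: [0.5, 0.2, 0.3]
width: 42.7
```

Call:
jog_arm([
  [[0,0,0],[0,0,-3],0],
  [[0,0,0],[0,0,0],0],
  [[0,0,0],[0,0,0],0],
])

```text
clock: 30.15
eef_pos: [482.9, -3.9, 32.3]
tool_rot: [0.616, 1.568, -0.937]
force: [-1.3, -4.7, 0.4]
width: 42.6
```

Call:
jog_arm([
  [[0,0,0],[0,0,-3],0],
  [[0,0,0],[0,0,0],0],
  [[0,0,0],[0,0,20],0],
  [[0,0,0],[0,0,20],0],
  [[0,0,0],[-50,0,0],0],
  [[0,0,0],[-60,0,0],0],
  [[0,0,0],[0,0,0],0],
])

```text
clock: 31.02
eef_pos: [486.1, -38.7, 145.9]
tool_rot: [1.51, 1.561, -0.04]
force: [0.5, 0.7, -1.0]
width: 42.8
```

```bash
python3 p.py 615.5 -210 130 10
```

```text
at [486.1 -38.7 145.9] jaw 1.2 w 42.8 F [ 0.5  0.7 -1. ] t 31.025 q7 0.42
total turn [-8.8  0.1 -0.5] shift first-frame [ 17.2 125.7 173.9] rows 5
[-1.8, 0.0, -0.1] [3.4, 25.1, 34.8]
[-1.8, 0.0, -0.1] [3.4, 24.1, 35.5]
[-1.8, 0.0, -0.1] [3.3, 23.0, 36.3]
[-1.8, 0.0, -0.1] [3.3, 21.8, 37.0]
[-1.8, 0.0, -0.1] [3.2, 20.7, 37.6]
```

Call:
jog_arm([
  [[-1.8,0,0],[3,25,35],0],
  [[-1.8,0,0],[3,24,35.5],0],
  [[-1.8,0,0],[3,23,36],0],
  [[-1.8,0,0],[3,22,37],0],
  [[-1.6,0,-0.5],[3,21,37.5],0],
  [[0,0,0],[0,0,0],0],
  [[0,0,0],[0,0,0],0],
])

```text
clock: 31.9
eef_pos: [612.1, -208.8, 126.4]
tool_rot: [-1.746, 1.561, 3.139]
force: [0.2, -0.1, -0.5]
width: 43.0
```

```bash
python3 p.py 615.5 -210.5 38 10
python3 - <<'E'
from m import *
a=get_image("top");P=world(a);im=a["img"].astype(int)
cv2.imwrite("pics/t4.png",cv2.resize(cv2.convertScaleAbs(a["img"][175:260,205:300,::-1],alpha=1.4),None,fx=7,fy=7,interpolation=cv2.INTER_CUBIC))
rect(P,im[...,2]>im[...,0]-5,(380,-110,534,66),(27,45),"top carrier")
rect(P,im[...,2]>im[...,0]+5,(380,-110,534,66),(9,45),"pile")
E
```

```text
at [ 612.1 -208.8  126.4] jaw 9.9 w 43.0 F [ 0.2 -0.1 -0.5] t 31.9 q7 0.69
total turn [-0.1 -0.1  0.5] shift first-frame [88.4  3.9  2.4] rows 2
[-0.0, -0.0, 0.3] [44.2, 1.9, 1.2]
[-0.0, -0.0, 0.3] [44.2, 1.7, 1.1]
top carrier n 560 c [485.   36.3] size [96.4 59.6] long-axis deg -0.1 z med 31.1
pile n 558 c [482.9  36.1] size [97.1 58.3] long-axis deg 1.1 z med 30.9
```

View pics/t4.png

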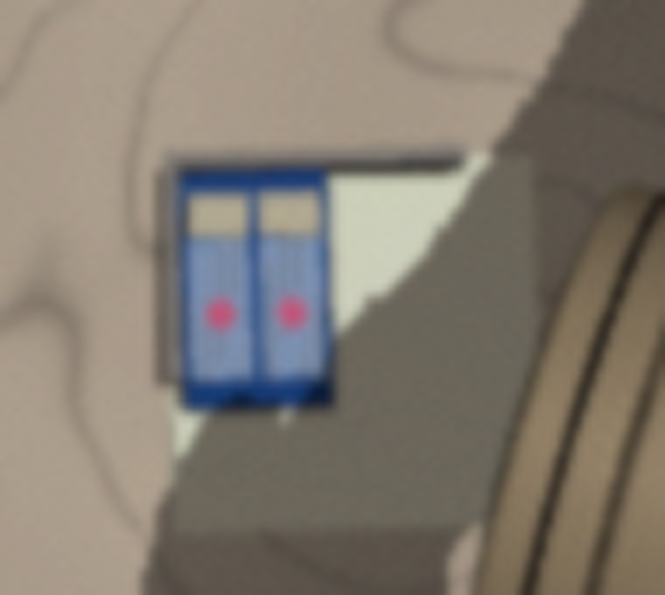

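Seen from above, the pile is a single flush block about 97 x 58–60 mm in the corner, (180–330, 170–405), with no layer sticking out. Next is the weight.

Call:
jog_arm([
  [[0,0,0.5],[30,4,2.5],0],
  [[0,0,0],[38,0,0],0],
  [[0,0,0],[20,0,0],0],
  [[0,0,0],[0,0,0],0],
  [[0,0,0],[0,0,0],0.5],
  [[0,0,0],[0,0,0],1],
  [[0,0,0],[0,0,0],1],
  [[0,0,0],[0,0,0],1],
])

```text
clock: 32.95
eef_pos: [617.8, -212.7, 41.3]
tool_rot: [0.98, 1.567, -0.418]
force: [-1.4, 0.2, 6.6]
width: 18.2
```

Call:
jog_arm([
  [[0,0,0],[-15,0,0],1],
  [[0,0,0],[-50,0,0],1],
  [[0,0,0],[-50,0,0],1],
  [[0,0,0],[0,0,0],1],
])

```text
clock: 33.45
eef_pos: [620.2, -213.7, 160.0]
tool_rot: [1.03, 1.559, -0.368]
force: [0.0, -0.8, -3.2]
width: 17.9
```

```bash
python3 p.py 483 38 140 1.2
python3 - <<'E'
from h import *
a=get_image("scene")
save(a,"s4.png",(150,100,310,260),4)
E
```

```text
at [ 620.2 -213.7  160. ] jaw 9.9 w 17.9 F [ 0.  -0.8 -3.2] t 33.45 q7 0.69
total turn [ 8.7  0.3 -0.6] shift first-frame [  17.4  -92.1 -271.6] rows 7
[1.2, 0.0, -0.1] [2.5, -13.2, -38.8]
[1.2, 0.0, -0.1] [2.5, -14.0, -38.5]
[1.2, 0.0, -0.1] [2.6, -14.8, -38.2]
[1.2, 0.0, -0.1] [2.6, -15.6, -37.9]
[1.2, 0.0, -0.1] [2.7, -16.5, -37.5]
[1.2, 0.0, -0.1] [2.7, -17.3, -37.1]
[1.2, 0.0, -0.1] [2.8, -18.1, -36.8]
```

View pics/s4.png

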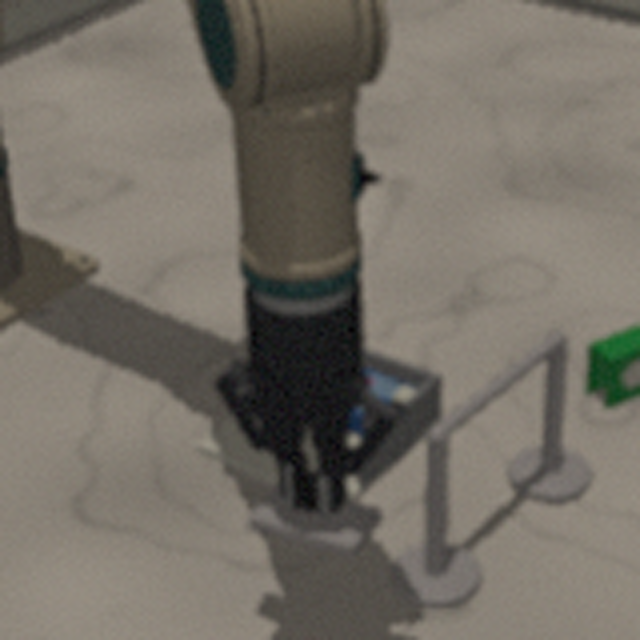

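The fingers hold the weight by its knob, at (310,520) in the crop.

Call:
jog_arm([
  [[1.2,0,0],[2,-13,-39],1],
  [[1.2,0,0],[2,-14,-38.5],1],
  [[1.2,0,0],[2,-15,-38],1],
  [[1.3,0,0],[2,-15.5,-38],1],
  [[1.2,0,0],[2,-16.5,-37.5],1],
  [[1.3,0,0],[2,-17,-37],1],
  [[1.3,0.3,-0.6],[2,-18,-36],1],
  [[0,0,0],[0,0,0],1],
])

```text
clock: 34.5
eef_pos: [476.6, 42.0, 138.7]
tool_rot: [-1.943, 1.555, 2.796]
force: [-0.4, -1.5, -2.5]
width: 17.7
```

```bash
python3 p.py 483.5 37.5 85 1.2
```

```text
at [476.6  42.  138.7] jaw 1.5 w 17.7 F [-0.4 -1.5 -2.5] t 34.5 q7 0.28
total turn [ 0.3 -0.3  0.9] shift first-frame [53.6  7.6  5. ] rows 2
[0.2, -0.2, 0.4] [26.8, 3.8, 2.5]
[0.2, -0.2, 0.4] [26.8, 3.6, 2.4]
```

Call:
jog_arm([
  [[0.3,-0.3,0.9],[20,7.5,5],1],
  [[0,0,0],[34,0,0],1],
  [[0,0,0],[0,0,0],1],
  [[0,0,0],[0,0,0],1],
])

```text
clock: 35.0
eef_pos: [487.6, 33.1, 86.3]
tool_rot: [1.335, 1.564, -0.221]
force: [0.0, -0.7, -3.5]
width: 18.1
```

```bash
python3 p.py 483.5 37.5 75 1.2
```

```text
at [487.6  33.1  86.3] jaw 0.9 w 18.1 F [ 0.  -0.7 -3.5] t 35.0 q7 0.33
total turn [-0.3  0.1 -0.4] shift first-frame [11.3 -4.1 -4.5] rows 1
[-0.3, 0.1, -0.4] [11.3, -4.1, -4.5]
```

Call:
jog_arm([
  [[0,0,0],[0,-4,-4.5],1],
  [[0,0,0],[0,0,0],1],
  [[0,0,0],[0,0,0],1],
  [[0,0,0],[0,0,0],1],
])

```text
clock: 35.5
eef_pos: [483.7, 38.2, 86.4]
tool_rot: [1.418, 1.563, -0.137]
force: [-0.5, -0.7, -3.5]
width: 18.3
```

```bash
python3 p.py 483.5 37.5 75 1.2
```

```text
at [483.7  38.2  86.4] jaw 0.9 w 18.3 F [-0.5 -0.7 -3.5] t 35.5 q7 0.32
total turn [-0.3  0.1 -0.4] shift first-frame [11.4 -0.3  0.6] rows 1
[-0.3, 0.1, -0.4] [11.4, -0.3, 0.6]
```

Call:
jog_arm([
  [[0,0,-0.4],[9,0,0.5],1],
  [[0,0,0],[0,0,0],1],
  [[0,0,0],[2,0,0],1],
  [[0,0,0],[0,0,0],1],
  [[0,0,0],[0,0,0],1],
])

```text
clock: 36.12
eef_pos: [483.5, 37.6, 75.1]
tool_rot: [-0.153, 1.57, -1.708]
force: [0.5, -1.1, -3.3]
width: 18.0
```

Call:
jog_arm([
  [[0,0,0],[2,0,0],1],
  [[0,0,0],[0,0,0],1],
  [[0,0,0],[0,0,0],1],
])

```text
clock: 36.5
eef_pos: [483.7, 37.7, 73.2]
tool_rot: [0.188, 1.57, -1.367]
force: [-0.5, 0.2, 0.9]
width: 18.0
```

Call:
jog_arm([
  [[0,0,0],[0,0,0],0.3],
  [[0,0,0],[0,0,0],0.2],
  [[0,0,0],[0,0,0],0.2],
  [[0,0,0],[0,0,0],0.2],
  [[0,0,0],[0,0,0],0.2],
  [[0,0,0],[-40,0,0],0.2],
  [[0,0,0],[-60,0,0],0.2],
  [[0,0,0],[0,0,0],-0.2],
])

```text
clock: 37.5
eef_pos: [486.1, 37.8, 176.7]
tool_rot: [1.528, 1.563, -0.027]
force: [0.0, 0.5, -0.6]
width: 50.2
```

```bash
python3 p.py 645.5 206 200 157
python3 - <<'E'
from m import *
a=get_image("scene");P=world(a);im=a["img"].astype(int)
rect(P,P[...,2]>5,(400,-20,528,64),(37,50),"weight")
cv2.imwrite("pics/s5.png",cv2.resize(cv2.convertScaleAbs(a["img"][165:235,190:320,::-1],alpha=1.4),None,fx=6,fy=6,interpolation=cv2.INTER_CUBIC))
E
```

```text
at [486.1  37.8 176.7] jaw 0.9 w 50.2 F [ 0.   0.5 -0.6] t 37.5 q7 0.25
total turn [23.9 -0.1 -0.4] shift first-frame [ -22.1  162.2 -165.7] rows 6
[4.0, -0.0, -0.1] [-3.7, 27.0, -27.6]
[4.0, -0.0, -0.1] [-3.7, 25.0, -29.4]
[4.0, -0.0, -0.1] [-3.8, 22.9, -31.1]
[4.0, -0.0, -0.1] [-3.8, 20.7, -32.6]
[4.0, -0.0, -0.1] [-3.8, 18.4, -34.0]
[4.0, -0.0, -0.1] [-3.9, 16.0, -35.2]
weight n 180 c [482.9  39.3] size [82.9 49.5] long-axis deg -0.3 z med 44.0
```

View pics/s5.png

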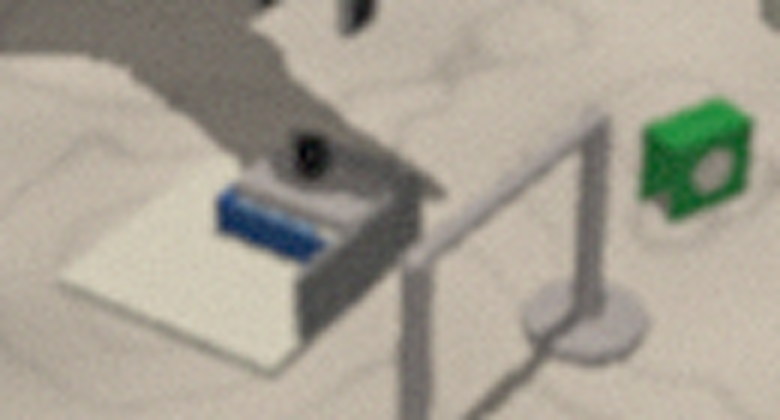

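The weight lies lengthwise and centred at about (483, 39), against a seat of (483.2, 38.2). Next is the flag.

Call:
jog_arm([
  [[4,0,0],[-4,27,-27.5],-0.2],
  [[4,0,0],[-4,25,-29.5],-0.2],
  [[4,0,0],[-4,23,-31],-0.2],
  [[4,0,0],[-4,20.5,-32.5],-0.2],
  [[4,0,0],[-4,18.5,-34],-0.2],
  [[4,0,-0.4],[-2,16,-35],-0.2],
  [[0,0,0],[0,0,0],-0.2],
  [[0,0,0],[0,0,0],-0.2],
])

```text
clock: 38.55
eef_pos: [641.7, 204.4, 193.1]
tool_rot: [-1.135, 1.561, -3.11]
force: [-0.3, -0.4, 0.6]
width: 51.4
```

```bash
python3 p.py 646 205.5 90 157;python3 - <<'E'
from m import *
a=get_image("top");P=world(a);im=a["img"].astype(int);r,g,b=im[...,0],im[...,1],im[...,2]
rect(P,(g>r+25)&(g>b+15),(560,130,760,300),(45,60),"flag")
rect(P,P[...,2]>130,(600,-130,700,80),(130,152),"bar")
E
```

```text
at [641.7 204.4 193.1] jaw -23.1 w 51.4 F [-0.3 -0.4  0.6] t 38.55 q7 -0.37
total turn [-0.1  0.2  0.5] shift first-frame [103.1   4.4  -3.2] rows 3
[-0.0, 0.1, 0.2] [34.4, 1.5, -1.1]
[-0.0, 0.1, 0.2] [34.4, 1.4, -1.0]
[-0.0, 0.1, 0.2] [34.4, 1.3, -1.0]
flag n 187 c [643.4 201.5] size [49.5 31.6] long-axis deg 69.5 z med 52.9
bar n 314 c [651.1 -20.9] size [172.8  16. ] long-axis deg 86.3 z med 142.8
```

Call:
jog_arm([
  [[0,0.2,0.5],[35,4,-3],-0.2],
  [[0,0,0],[35,0,0],-0.2],
  [[0,0,0],[35,0,0],-0.2],
  [[0,0,0],[20,0,0],-0.2],
  [[0,0,0],[0,0,0],-0.2],
  [[0,0,0],[0,0,0],-0.2],
])

```text
clock: 39.35
eef_pos: [648.8, 206.6, 71.2]
tool_rot: [2.274, 1.566, 0.3]
force: [0.3, -0.7, 0.8]
width: 51.5
```

```bash
python3 p.py 645.5 205.5 48 157
```

```text
at [648.8 206.6  71.2] jaw -23.1 w 51.5 F [ 0.3 -0.7  0.8] t 39.35 q7 -0.3
total turn [-0.1 -0.2 -0.2] shift first-frame [23.2 -2.7  2.4] rows 1
[-0.1, -0.2, -0.2] [23.2, -2.7, 2.4]
```

Call:
jog_arm([
  [[0,-0.2,-0.2],[10,-2.5,2],-0.2],
  [[0,0,0],[10,0,0],-0.2],
  [[0,0,0],[3,0,0],-0.2],
  [[0,0,0],[0,0,0],-0.2],
  [[0,0,0],[0,0,0],0.2],
  [[0,0,0],[0,0,0],0.6],
  [[0,0,0],[0,0,0],0.6],
  [[0,0,0],[0,0,0],0.6],
])

```text
clock: 40.35
eef_pos: [645.1, 206.0, 47.2]
tool_rot: [-0.728, 1.57, -2.702]
force: [1.6, 0.1, 2.8]
width: 31.0
```

Call:
jog_arm([
  [[0,0,0],[-20,0,0],0.6],
  [[0,0,0],[-50,0,0],0.6],
  [[0,0,0],[-50,0,0],0.6],
  [[0,0,0],[-50,0,0],0.6],
  [[0,0,0],[0,0,0],0.6],
])

```text
clock: 40.98
eef_pos: [647.9, 206.1, 222.9]
tool_rot: [2.22, 1.563, 0.246]
force: [-0.8, -1.1, -0.7]
width: 31.2
```

```bash
python3 p.py 652.5 -22 230 176.4;python3 - <<'E'
from m import *
a=get_image("scene")
save(a,"s6.png",(200,60,360,200),4.5)
E
```

```text
at [647.9 206.1 222.9] jaw -23.1 w 31.2 F [-0.8 -1.1 -0.7] t 40.975 q7 -0.38
total turn [-19.5  -0.2  -0.4] shift first-frame [ -7.5  93.8 208. ] rows 6
[-3.3, -0.0, -0.1] [-1.2, 15.6, 34.7]
[-3.3, -0.0, -0.1] [-1.2, 13.6, 35.5]
[-3.3, -0.0, -0.1] [-1.2, 11.6, 36.2]
[-3.3, -0.0, -0.1] [-1.2, 9.5, 36.8]
[-3.3, -0.0, -0.1] [-1.2, 7.4, 37.3]
[-3.3, -0.0, -0.1] [-1.2, 5.3, 37.7]
```

View pics/s6.png

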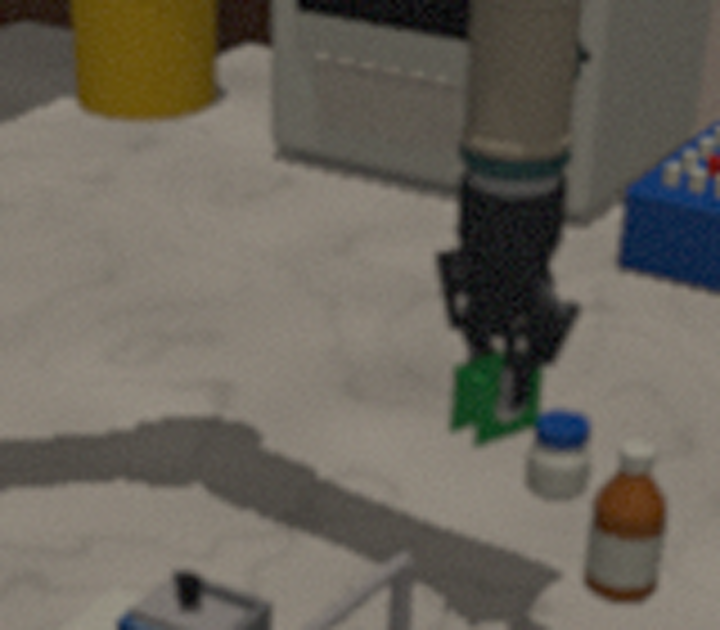

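The flag is held upright by its legs at (495,395). I'll move it over the bar with its feet well above the bar top.

Call:
jog_arm([
  [[-3.3,0,0],[-3,15.5,34.5],0.6],
  [[-3.3,0,0],[-2,13.5,35.5],0.6],
  [[-3.3,0,0],[-1,11.5,36],0.6],
  [[-3.2,0,0],[-1,9.5,37],0.6],
  [[-3.2,0,0],[-1,7.5,37],0.6],
  [[-3.2,0,-0.4],[-1,5,37.5],0.6],
  [[0,0,0],[0,0,0],0.6],
  [[0,0,0],[0,0,0],0.6],
])

```text
clock: 42.02
eef_pos: [648.9, -20.4, 225.0]
tool_rot: [-1.61, 1.56, 3.039]
force: [-0.0, -0.3, -1.0]
width: 31.1
```

```bash
python3 p.py 652.5 -22 205 176.4
```

```text
at [648.9 -20.4 225. ] jaw -3.6 w 31.1 F [-0.  -0.3 -1. ] t 42.025 q7 0.23
total turn [-0.  -0.   0.6] shift first-frame [19.9  3.9  1.4] rows 1
[-0.0, -0.0, 0.6] [19.9, 3.9, 1.4]
```

Call:
jog_arm([
  [[0,0,0.6],[17,3.5,1],0.6],
  [[0,0,0],[0,0,0],0.6],
  [[0,0,0],[0,0,0],0.6],
  [[0,0,0],[0,0,0],0.6],
])

```text
clock: 42.52
eef_pos: [653.2, -22.0, 209.5]
tool_rot: [1.359, 1.568, -0.273]
force: [0.1, 0.1, 0.9]
width: 31.3
```

```bash
python3 p.py 652.5 -22 165 176.4;python3 - <<'E'
from m import *
a=get_image("scene");P=world(a);im=a["img"].astype(int);r,g,b=im[...,0],im[...,1],im[...,2]
save(a,"s7.png",(200,100,320,220),5)
rect(P,(g>r+25)&(g>b+15),(560,-130,760,100),(140,230),"flag")
rect(P,P[...,2]>130,(600,-130,700,80),(130,150),"bar")
E
```

```text
at [653.2 -22.  209.5] jaw -3.6 w 31.3 F [0.1 0.1 0.9] t 42.525 q7 0.24
total turn [ 0.   0.  -0.1] shift first-frame [44.5 -0.8  0.1] rows 1
[0.0, 0.0, -0.1] [44.5, -0.8, 0.1]
flag n 220 c [654.3 -25.2] size [55.7 34.2] long-axis deg 86.6 z med 199.9
bar n 162 c [652.4 -24.5] size [174.9  17.2] long-axis deg 87.1 z med 144.8
```

View pics/s7.png

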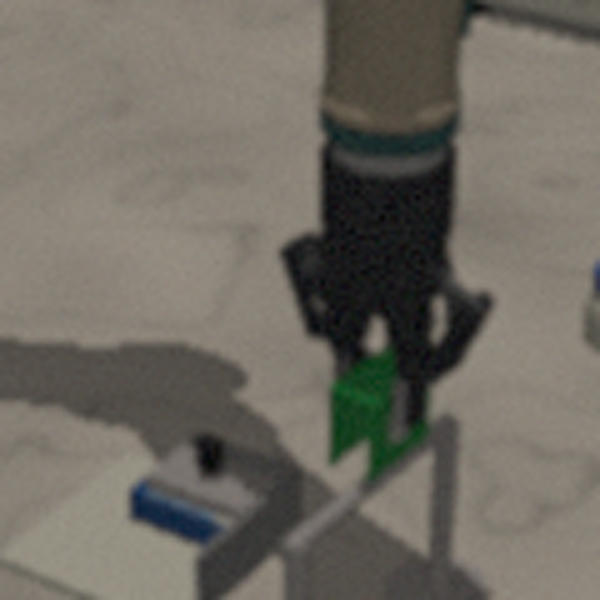

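The flag straddles the bar line, with legs on either side at (350,460) and (400,460), in line within about 1°. I'll lower it.

Call:
jog_arm([
  [[0,0,0],[15,-0.5,0],0.6],
  [[0,0,0],[15,0,0],0.6],
  [[0,0,0],[15,0,0],0.6],
  [[0,0,0],[13,0,0],0.6],
  [[0,0,0],[0,0,0],0.6],
  [[0,0,0],[0,0,0],0.6],
])

```text
clock: 43.32
eef_pos: [652.7, -22.6, 151.1]
tool_rot: [1.234, 1.569, -0.399]
force: [0.3, 0.9, -0.8]
width: 31.0
```

Call:
jog_arm([
  [[0,0,0],[4,0,0],0.6],
  [[0,0,0],[0,0,0],0.6],
  [[0,0,0],[0,0,0],0.6],
])

```text
clock: 43.7
eef_pos: [652.6, -22.4, 147.1]
tool_rot: [1.3, 1.569, -0.334]
force: [-0.3, 0.8, -0.3]
width: 31.3
```

Call:
jog_arm([
  [[0,0,0],[2,0,0],0.6],
  [[0,0,0],[0,0,0],0.6],
  [[0,0,0],[0,0,0],0.6],
])

```text
clock: 44.08
eef_pos: [652.5, -22.5, 144.9]
tool_rot: [1.2, 1.569, -0.433]
force: [0.3, 0.1, -0.5]
width: 31.4
```

Call:
jog_arm([
  [[0,0,0],[2,0,0],0.6],
  [[0,0,0],[0,0,0],0.6],
  [[0,0,0],[0,0,0],0.2],
  [[0,0,0],[0,0,0],0],
  [[0,0,0],[0,0,0],-0.1],
  [[0,0,0],[0,0,0],-0.1],
  [[0,0,0],[0,0,0],-0.1],
])

```text
clock: 44.95
eef_pos: [652.4, -22.5, 142.9]
tool_rot: [1.166, 1.569, -0.468]
force: [-0.4, -0.2, -0.4]
width: 46.8
```

Call:
jog_arm([
  [[0,0,0],[-20,0,0],-0.1],
  [[0,0,0],[-50,0,0],-0.1],
  [[0,0,0],[-50,0,0],-0.1],
  [[0,0,0],[-40,0,0],-0.1],
  [[0,0,0],[0,0,40],-0.1],
  [[0,0,0],[0,0,60],-0.1],
  [[0,0,0],[0,0,60],-0.1],
  [[0,0,0],[0,0,0],-0.1],
])

```text
clock: 45.95
eef_pos: [640.1, -190.4, 305.2]
tool_rot: [0.452, 1.564, -1.192]
force: [-0.6, 0.9, -0.3]
width: 46.9
```

Run:
```python
from m import *
s=read_state();print(s["eef_pos"],s["clock"])
for n in("scene","top"):
    a=get_image(n);P=world(a);im=a["img"].astype(int);r,g,b=im[...,0],im[...,1],im[...,2]
    rect(P,(g>r+25)&(g>b+15),(560,-130,760,100),(60,230),"flag")
    rect(P,(g>r+25)&(g>b+15),(560,-130,760,100),(146,230),"flag top")
    rect(P,P[...,2]>130,(600,-130,700,80),(130,165),"bar")
    rect(P,P[...,2]>5,(400,-20,528,64),(37,50),"weight")
    rect(P,b>r+5,(380,-110,534,66),(20,36),"pile")
    if n=="scene": save(a,"s8.png",(190,130,340,250),5)
```

```text
[ 640.05014905 -190.42877985  305.23380652] 45.95
flag n 224 c [653.4 -24.3] size [59.9 33. ] long-axis deg 86.0 z med 149.8
flag top n 132 c [653.8 -24.3] size [59.4 31. ] long-axis deg 87.2 z med 151.8
bar n 334 c [653.  -23.2] size [172.3  34.6] long-axis deg 84.4 z med 147.7
weight n 185 c [482.8  39.2] size [84.8 49.9] long-axis deg 3.4 z med 44.0
pile n 79 c [475.2  11. ] size [80.6 13.8] long-axis deg -1.4 z med 31.0
flag n 285 c [651.8 -21.9] size [59.  31.9] long-axis deg 86.2 z med 148.1
flag top n 231 c [651.8 -21.9] size [59.2 31.5] long-axis deg 85.6 z med 148.7
bar n 519 c [652.4 -21.1] size [172.7  33.3] long-axis deg 86.2 z med 146.2
weight n 396 c [484.6  40.8] size [79.1 45.1] long-axis deg -0.5 z med 41.0
pile n 196 c [483.9  36.7] size [94.  54.2] long-axis deg -0.7 z med 30.6
```

View pics/s8.png

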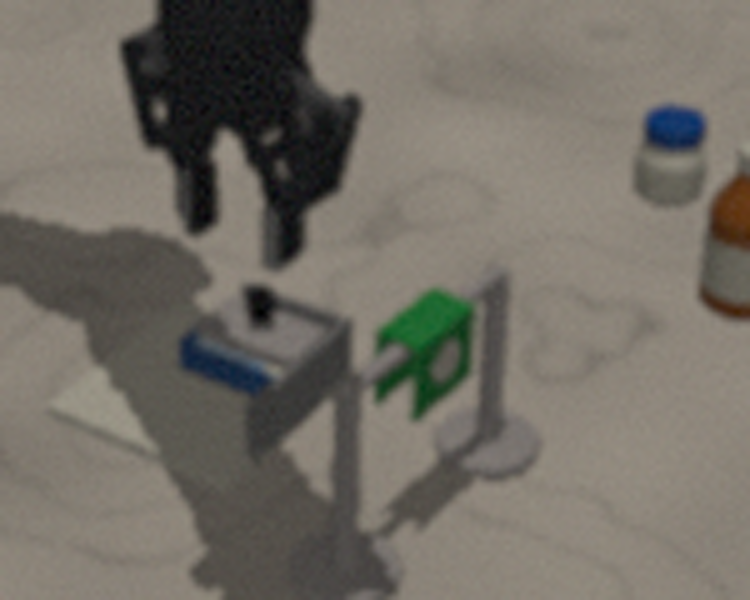

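The flag hangs over the bar at (430,340), the weight is centred on the square pile at (265,340), and the arm is clear. I'll hand the job in.

```bash
python3 -c "
from cell import *
print(finish_job())"
```

```text
the job is handed in; nothing more can be done
None
```

I added the two loose carriers to the pile, tapped all four flush, laid the weight on top and hung the flag. I handed the job in at about 46 s of the 210 s allowed; no verdict is reported.

**Last checks**
- **Pile:** Before the weight went on, it read as one 97 x 58–60 mm block within about 1° of the bay. All layers took the final taps firmly against both fences. I couldn't measure each lower carrier separately.
- **Weight:** It lies lengthwise. The two cameras put it 1 mm and about 3 mm from the seat point, against the 9 mm allowed.
- **Flag:** It straddles the bar near its middle, within about 1 mm sideways and 1–2° of in line. Its top reads at 149–152 mm, which fits resting on the bar.
- **Bystanders:** I kept the robot clear of the cup, basket and bottle, but did not re-measure them.

**Things that didn't go to plan**
- **Second carrier:** Joint 6 reached its limit, so I gripped that carrier nearer its far end.
- **Push toward the far fence:** For the same reason I made it with the tool tilted, down to about 1° at contact. By that geometry, the layers should differ by well under 1 mm.
- **Camera disagreement:** The two cameras differ by 2–3 mm on the bar, the flag and the weight, slightly more than the stated 2 mm calibration.

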